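# Set the roller gap of a chocolate sheeter with a feeler

## Task

Set the hand sheeter to roll 6 mm sheets, using the yellow-handled feeler: slide its blade flat along the feed table under the raised roller until the tip shows on the far side and let go of it, then pull the black-balled lever to ease the roller down until the blade just drags - nipped lightly, not jammed. Take hold of the feeler again, draw it out against that drag and lay it back flat on the baking paper; leave the gap as you set it, and do not disturb the other feelers or the chocolate.

Things in the scene. Friction and masses are not known exactly. Their poses are not given: they have to be found in the camera images.
- sheeter: Bench sheeter, fixed. Origin on the table under the middle of the rollers; x runs along the rollers, y is the feed direction (feed table at -y, delivery table at +y). Two white upright cheeks, 12 mm thick, at x = -0.086 and +0.086, y = -0.06 to +0.06, 185 mm high; two 12 mm tie rods join them at y = +-0.05, 168 mm up. Crank outside the +x cheek, lever outside the -x cheek.
- nip (a point): Middle of the lower edge of the gap: top line of the lower roller, 75 mm up, sheeter x = y = 0. Axes as the sheeter's. The steel feed table, 158 mm wide, begins at y = -0.22 and runs level at this height, without a step, under the roller and on over the delivery table to y = +0.16.
- roller: Upper roller, white, 60 mm in diameter, 154 mm long, does not turn (drive braked), only moves up and down. Origin in the middle of its lowest line: its height over nip is the gap; starts raised, 11 to 19 mm. It is sprung: it bears on a blade with 3 to 4 N (its weight) at first, and 8 N more per mm that it is lowered further; when the blade is out it drops back by that much.
- lever (a joint): Gap lever, rad. 0: leans 0.6 rad from upright to the delivery side (+y), roller raised. Grows to 1.2 as the ball is pulled over the top to the feed side (-y); 1 rad lowers the roller 12.5 mm, but the scale's zero is off by up to 1.5 mm, hence the feeler. Stays where left; 3 to 4 N at the ball move it, hardly more once the roller bears on the blade: the fit is felt in the feeler's drag, not here.
- lever_pivot (a point): Lever's pivot, on the axis about the sheeter's x, in the plane in which the ball's centre swings (35 mm outside the -x cheek), about 120 mm above the table.
- lever_ball (a point): Centre of the black ball, 32 mm in diameter, at the lever's end, 120 mm from the pivot.
- gauge_yellow: The feeler to use: flat aluminium blade 6 mm thick, 24 wide, 110 long, in a yellow handle 90 long, 26 wide, 14 thick, both with the same flat underside; 200 mm overall, 0.12 kg. Origin on the underside at mid length (about the balance point); x along the blade towards the tip, z up. Handle from x = -0.10 to -0.01, blade on to +0.10.
- gauge_tip (a point): Middle of the yellow feeler's tip edge, on the underside.
- gauge_tail (a point): Middle of the yellow handle's rear part, 25 mm before its end, at half its thickness. Drawn slowly along the feed table, a lightly nipped blade resists with some 4 to 18 N, a loose one with under 3 N.
- gauge_red: A feeler of the same make with a 3 mm blade and a red handle. Origin and axes as the yellow one's. Leave alone.
- gauge_green: A feeler of the same make with a 9 mm blade and a green handle. Origin and axes as the yellow one's. Leave alone.
- paper: Sheet of baking paper fixed on the table, 300 mm (x) by 280 mm (y), 1 mm thick, on which the three feelers lie side by side, about along its y. Origin in the middle of its underside.
- panel: Loose brown chocolate sheet 160 x 120 x 6 mm, origin under its middle.
- offcut: Loose strip of chocolate 110 x 32 x 6 mm, origin under its middle.
Not all that is in view belongs to the job. Leave any blue look-alike of the gauge_yellow alone.

How it is judged (in metres and radians):
On the way, in this order (a step that is already met when the one before it is completed fails the run):
1. the yellow feeler lies flat on the feed table, let go, with its tip through under the roller to the far side (y of gauge_tip in the frame of nip above 0.025 m and z of gauge_tip in the frame of nip between -0.003 and 0.003 m and angle between gauge_yellow's own z axis and vertical below 0.05 rad and contact force between the fingers and gauge_yellow below 0.05 N), for 0.2 s.
2. the roller has been eased down on the blade and bears on it (contact force between roller and gauge_yellow above 0.7 N and y of gauge_tip in the frame of nip above 0.02 m), for 0.3 s.
3. the blade is drawn back by the gripper while it drags under the roller (contact force between each of roller, the fingers and gauge_yellow above 0.5 N and linear speed of gauge_yellow above 0.003 m/s and y of gauge_tip in the frame of nip below 0.02 m), for 0.05 s.
At the end, for the whole second after the job is handed in: the gap (roller over nip) is 6 mm, not more than 0.5 mm over or 1.5 mm under; the yellow feeler lies flat and still, its middle over the baking paper; the lever is still (z of roller in the frame of nip between 0.0045 and 0.0065 m and x of gauge_yellow in the frame of paper between -0.14 and 0.14 m and y of gauge_yellow in the frame of paper between -0.13 and 0.13 m and height (world z) of gauge_yellow below 0.004 m and angle between gauge_yellow's own z axis and vertical below 0.05 rad and linear speed of gauge_yellow below 0.01 m/s and velocity of joint lever between -0.02 and 0.02 rad/s); the robot touches nothing.
It fails at once if the roller is jammed on the blade with more than 25 N (contact force between roller and gauge_yellow above 25 N).
It fails at once if another feeler is moved by more than 20 mm (distance of any of gauge_red, gauge_green from where it was at the start of the episode above 0.02 m).
It fails at once if a chocolate piece is knocked about (distance of any of panel, offcut from where it was at the start of the episode above 0.03 m).
It also fails if it takes over 72 s, if anything falls off the work surface, if the arm or the gripper's body presses on something with over 40 N, if the wrist force passes 120 N, or if a joint passes its speed limit or range.

## Robot

A 6-joint arm with a two-finger parallel gripper is mounted at the origin on the work surface. World frame = base frame: x ahead of the robot, y to its left, z up, the work surface at z = 0. Lengths are in m, angles in degrees, forces in N, time in s.
With the tool pointing down it reaches from about 0.35 to 0.85 m from the base axis. Payload 8.1 kg.
Tool frame: the origin (TCP) lies midway between the tips of the shut fingers; the grasp point (between the pads) lies 19 mm behind it; z points along the fingers, y is the direction in which the jaws open and shut (so a half turn about z gives the same grasp; the last joint's range is limited). The gripper opens to 93 mm and grips with 3 to 60 N. Pads are 15 mm wide; open, the fingers measure 128 mm over their backs; the gripper's body (75 mm by 188 mm) begins 65 mm behind the grasp point.
Start: joints at [62.258, 7.471, 85.268, -0, 87.261, -4.893], TCP at [0.233, 0.553, 0.219] pointing down, gripper open.
Joint ranges: [-169.43, 169.43], [-51.17, 129.36], [1.28, 143.12], [-76.62, 256.62], [0, 156.53], [-152.29, 152.29]. Speed limits (degrees/s): [136.94, 136.94, 159.86, 180, 180, 180].

## Interface

Orientations are given as [roll, pitch, yaw] about the fixed x, y, z axes, in that order (R = Rz(yaw) Ry(pitch) Rx(roll)).
In Python, from bench import bot, vision gives the robot as it stands.
- The arm moves only by the tool apply_moves, never from a script. Its argument "steps" is text: rows parted by semicolons, each of 7 numbers parted by spaces: the closure, from -1 (fully open) to 1 (shut), then the shift along the tool's x, y, z in units of 25 mm (1.0 is 25 mm), then the turn, a rotation vector about the tool's x, y, z in units of 8 degrees (1.0 is 8 degrees). A call has exactly 10 rows; each row shifts and turns the pose as measured when the row begins, along the tool's axes as they then stand; what a row does not reach is not made up. A row lasts 1/10 s, in which the tool goes at most 50 mm and 8.59 degrees, less where a joint would pass 70% of its speed; a pose out of reach is approached as far as the arm can. A call is refused whole if a number of a shift passes 1 or a number of a turn 1, either way. A call with a gripper value outside its range is refused whole. The fingers move at their own pace and stop on an object; "force" is the grip in N (left out, the last holds). Time passes only in rows, so rows that do not move let the fingers close, or fill a call up. It gives the time, the measured TCP pose, the force and the opening at its end, in the units of the state.
- bot.sense(): the state, without advancing time (a new reading comes with each control period).
- vision.camera(name): name is "scene" or "top" or "wrist"; returns (picture, depth): 420x560x3 uint8, red, green, blue; 420x560 float32, m along the optical axis (not along the pixel's ray), 0 where there is no reading.
- vision.camera_params(name): a dict with "K" (3x3 intrinsics, pixels), "k1" (the pictures are not rectified: a ray, as slopes to the right and down, at radius r is drawn at 1 + k1 r^2 times it, then the intrinsics apply), "T" (4x4, takes a point from camera to world coordinates). Camera axes: x right, y down, z forward; pixel columns grow to the right and rows downward; lengths in m; the calibration is good to about 2 mm. A picture is of the moment at which its call begins: read the wrist's pose just before it. camera_params takes no time and is no camera call; for the wrist camera it gives the pose at the moment of the call.
- bot.finish_job(): hands the job in, once; it reports no verdict.
The state is a dict: "time": time; "joints": joint angles; "qd": joint speeds; "effort": joint torques, N m; "ee_pos": TCP position; "tcp_rot": TCP orientation; "wrist_force": force on the tool from outside, world axes, zero at the start; "moment": the same for the moment, N m; "grip_width": finger opening in m.
Only numpy, scipy, OpenCV 4.12 (cv2) and the standard library are available. Lean on these libraries where they do the work, as an engineer would, in place of code of your own. Each camera call takes 0.05 s, during which the arm holds its last target.

## Working session

There is one attempt and no reset: what is moved stays moved. The work goes in short steps, Python scripts to look and compute and a tool call to move; the robot and the scene stay as the last step left them, time stands still between calls to the robot, and variables do not carry over. Pictures are saved under pics/ and viewed, and the job is handed in when it is done.

Besides the shell and the picture viewer there is one more tool, called after ">>>" as a command line: name --argument value ..., lists and objects as JSON in quotes. apply_moves: Moves the arm, as the interface text tells. Its arguments: {"type":"object","properties":{"steps":{"type":"string"},"force":{"type":"number"}},"required":["steps"]}

```bash
ls; mkdir -p pics
cat > h.py <<'E'
import numpy as np, cv2
from bench import bot, vision
def snap(n,f):
    P=vision.camera_params(n); im,d=vision.camera(n)
    cv2.imwrite(f'pics/{f}.png',im[...,::-1]); np.savez(f'pics/{f}.npz',im=im,d=d,**{k:np.array(v) for k,v in P.items()})
def load(f): return np.load(f'pics/{f}.npz')
def ray(c,u,v):
    K=c['K'];x=(u-K[0,2])/K[0,0];y=(v-K[1,2])/K[1,1]
    rd=np.hypot(x,y);r=rd
    for _ in range(20): r=rd/(1+float(c['k1'])*r*r)
    s=r/rd if rd>0 else 1
    return np.array([x*s,y*s,1.])
def pt(c,u,v,z=None):
    r=ray(c,u,v);T=c['T']
    if z is None:
        r=r*c['d'][int(round(v)),int(round(u))]
        return (T@np.r_[r,1])[:3]
    w=T[:3,:3]@r; s=(z-T[2,3])/w[2]
    return T[:3,3]+s*w
def crop(f,u0,u1,v0,v1,k,o):
    im=cv2.imread(f'pics/{f}.png')[v0:v1,u0:u1]
    cv2.imwrite(f'pics/{o}.png',cv2.resize(im,None,fx=k,fy=k,interpolation=cv2.INTER_CUBIC))
E
python3 - <<'E'
from h import *
print(bot.sense())
snap('scene','s0');snap('top','t0')
for n in('scene','top'):
    p=vision.camera_params(n);print(n,p)
E
```

```text
pics
{'time': 0.0, 'joints': array([ 6.22577094e+01,  7.51637963e+00,  8.53301721e+01, -3.11258363e-04,
        8.72601676e+01, -4.89434474e+00]), 'qd': array([ 0.02480958,  0.12838559, -0.07608997,  0.00879477, -0.01875884,
        0.04070757]), 'effort': array([ 4.31647959e-04, -5.59851480e+01, -4.91753089e+01,  7.68614095e-02,
        3.57806298e-02, -1.78747046e-04]), 'ee_pos': array([0.23269825, 0.55241702, 0.21756563]), 'tcp_rot': array([-1.79893643e+02, -8.79540111e-03,  1.57152061e+02]), 'wrist_force': array([-0.47950833, -0.30755831,  0.8407205 ]), 'moment': array([-0.04554835, -0.02106733,  0.07760325]), 'grip_width': 0.09289176687408483}
scene {'K': array([[484.96044711,   0.        , 277.39086082],
       [  0.        , 484.96044711, 205.25846455],
       [  0.        ,   0.        ,   1.        ]]), 'k1': -0.040022180676705744, 'T': array([[ 0.42658108,  0.67487465, -0.60214018,  1.13952488],
       [ 0.9044007 , -0.31138229,  0.29171981, -0.3879363 ],
       [ 0.00937852, -0.66901815, -0.74318689,  1.07198302],
       [ 0.        ,  0.        ,  0.        ,  1.        ]])}
top {'K': array([[530.7134617 ,   0.        , 277.27610767],
       [  0.        , 530.7134617 , 207.64962702],
       [  0.        ,   0.        ,   1.        ]]), 'k1': 0.0038675520240316935, 'T': array([[-0.03021545, -0.99751955,  0.06357496,  0.31624449],
       [-0.99948002,  0.03086864,  0.00931706, -0.02812921],
       [-0.01125643, -0.06326038, -0.99793357,  1.4702341 ],
       [ 0.        ,  0.        ,  0.        ,  1.        ]])}
```

View pics/s0.png

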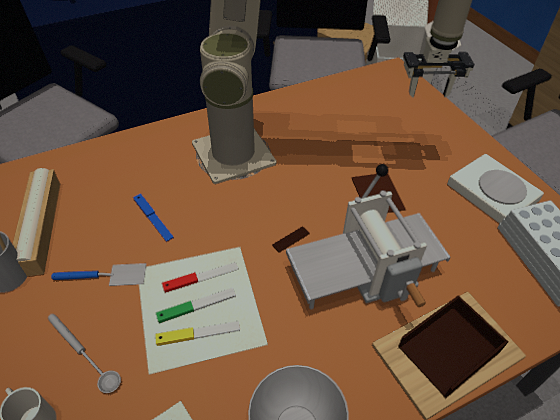

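View pics/t0.png

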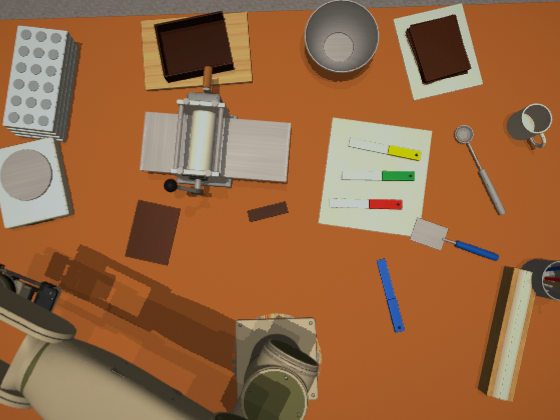

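Run:
```python
from h import *
crop('t0',320,440,110,240,5,'c1')
crop('t0',130,300,80,205,4.5,'c2')
```

```text
(no output)
```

View pics/c1.png

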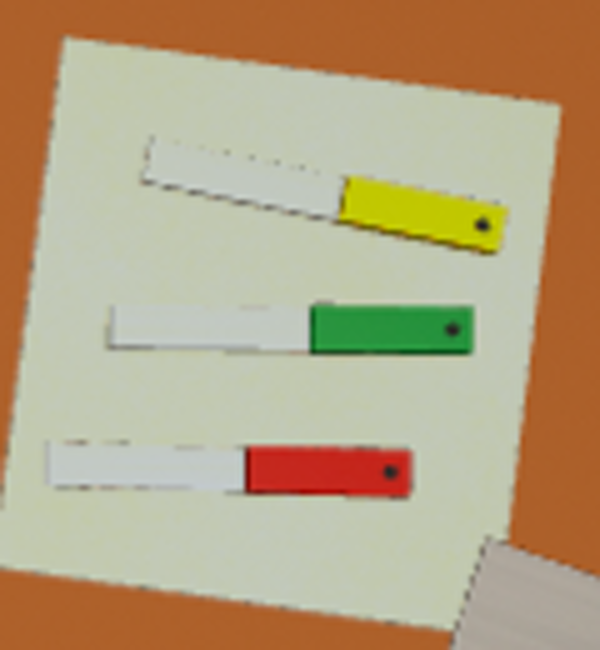

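View pics/c2.png

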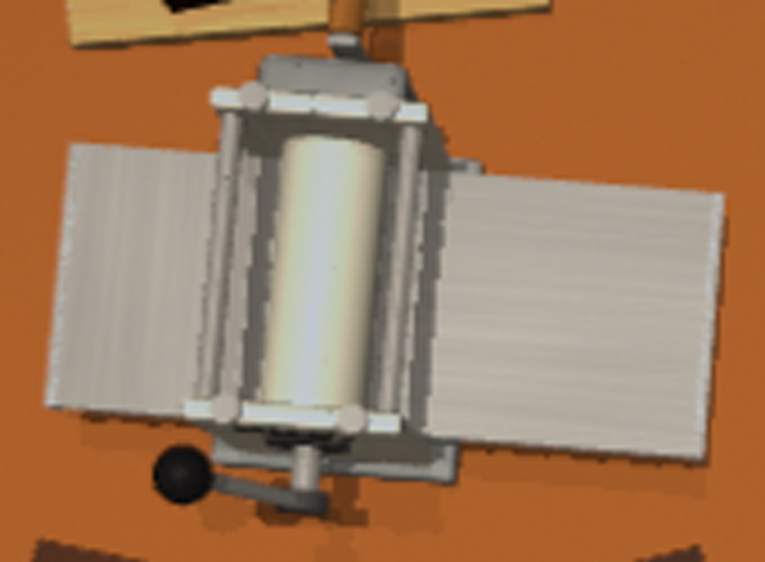

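Run:
```python
from h import *
c=load('t0')
f=lambda p,z:pt(c,320+p[0]/5-.4,110+p[1]/5-.4,z)
g=lambda p,z:pt(c,130+p[0]/4.5-.4,80+p[1]/4.5-.4,z)
for n,p,z in [('hf1',(345,176),.015),('hf2',(339,219),.015),('hr1',(508,206),.015),('hr2',(497,252),.015),('t1',(151,138),.007),('t2',(142,183),.007),
 ('p',(64,38),.001),('p',(560,104),.001),('p',(0,567),.001)]:
    print(n,f(p,z).round(4))
for n,p,z in [('fe+',(723,193),.075),('fe-',(703,460),.075),('d+',(70,143),.075),('d-',(47,405),.075),('ball',(182,474),.22)]:
    print(n,g(p,z).round(4))
q=g((182,474),.22)
print('ball depth',pt(c,130+182/4.5-.4,80+474/4.5-.4))
for u,v in [(280,150),(260,140),(150,140),(201,140),(360,148),(405,153)]: print(u,v,pt(c,u,v).round(4))
s=load('s0')
# scene ball
im=s['im'];print(pt(s,382,170).round(4))
crop('s0',270,470,140,320,4,'c3')
crop('s0',140,270,250,370,5,'c4')
```

```text
hf1 [ 0.5733 -0.3271  0.015 ]
hf2 [ 0.5494 -0.3227  0.015 ]
hr1 [ 0.5537 -0.4159  0.015 ]
hr2 [ 0.5283 -0.4087  0.015 ]
t1 [ 0.5995 -0.222   0.007 ]
t2 [ 0.5744 -0.2161  0.007 ]
p [ 0.6588 -0.1764  0.001 ]
p [ 0.6124 -0.4513  0.001 ]
p [ 0.3637 -0.1302  0.001 ]
fe+ [ 0.631  -0.0565  0.075 ]
fe- [ 0.4728 -0.0397  0.075 ]
d+ [0.6737 0.3299 0.075 ]
d- [0.5175 0.3458 0.075 ]
ball [0.4577 0.2362 0.22  ]
ball depth [0.45515097 0.23135302 0.24278406]
280 150 [ 0.5584 -0.027   0.0733]
260 140 [0.5866 0.0253 0.0747]
150 140 [0.5958 0.3179 0.0762]
201 140 [0.5784 0.1721 0.1422]
360 148 [ 0.5681 -0.249   0.0082]
405 153 [ 0.5494 -0.3718  0.0122]
[0.4688 0.2237 0.2414]
```

View pics/c3.png

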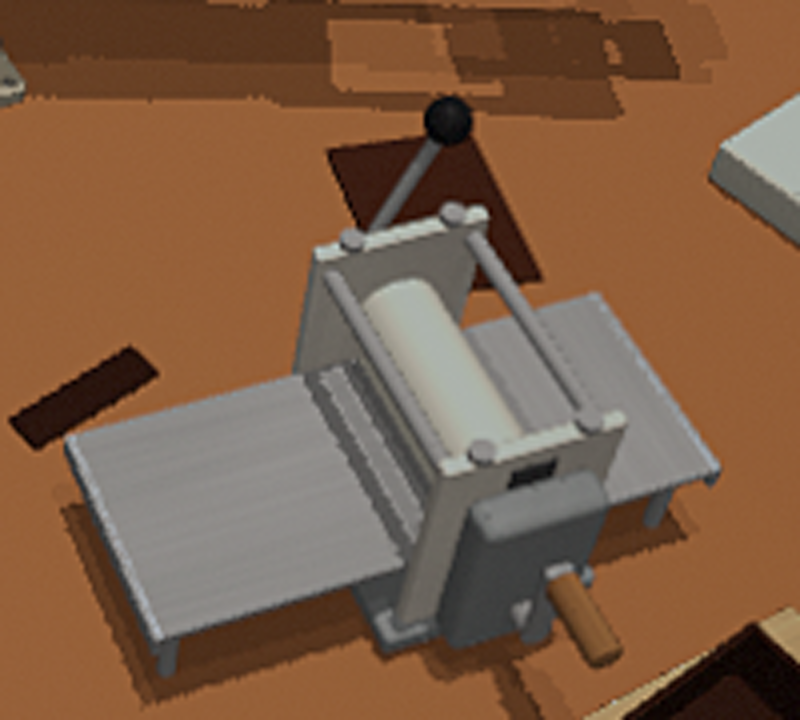

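View pics/c4.png

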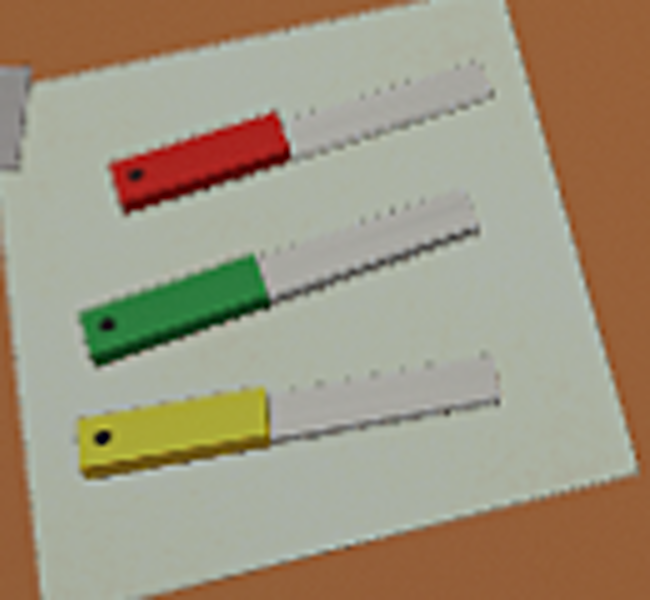

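```bash
cat >> h.py <<'E'
def tri(c1,p1,c2,p2):
    A=[];b=[]
    for c,p in((c1,p1),(c2,p2)):
        w=c['T'][:3,:3]@ray(c,*p);w/=np.linalg.norm(w);M=np.eye(3)-np.outer(w,w);A.append(M);b.append(M@c['T'][:3,3])
    x,r,_,_=np.linalg.lstsq(np.vstack(A),np.hstack(b),rcond=None);return x,r
def plan(target,yaw=None,n=10,cl=None,maxlen=1.0):
    """rows in tool units from present pose to target world pos (tool pointing down)"""
    from scipy.spatial.transform import Rotation as R
    s=bot.sense();p=np.array(s['ee_pos']);y0=s['tcp_rot'][2]
    dy=0 if yaw is None else (yaw-y0+180)%360-180
    d=np.array(target)-p
    print('now',p.round(4),np.round(s['tcp_rot'],2),'t',round(s['time'],2),'w',round(s['grip_width'],4))
    print('d mm',(d*1000).round(1),'dyaw',round(dy,2))
    for k in range(n):
        e=np.array(s['tcp_rot'])+[0,0,dy*k/n]
        Rm=R.from_euler('xyz',e,degrees=True).as_matrix()
        t=Rm.T@(d/n)/.025
        rot=Rm.T@np.array([0,0,dy/n])/8
        print(np.round(t,3),np.round(rot,3))
        if dy==0: break
E
python3 - <<'E'
from h import *
s,t=load('s0'),load('t0')
print(tri(s,(381.8,169.7),t,(170.0,184.9)))
plan((0.40,0.30,0.32),76.6)
E
```

```text
(array([0.45675881, 0.23432598, 0.22767952]), array([2.62004542e-07]))
now [0.2327 0.5525 0.2177] [-1.7991e+02 -1.0000e-02  1.5715e+02] t 0.1 w 0.0932
d mm [ 167.3 -252.5  102.3] dyaw -80.55
[-1.009 -0.672 -0.408] [-0.     0.002  1.007]
[-1.093 -0.524 -0.408] [-0.     0.002  1.007]
[-1.155 -0.365 -0.409] [-0.     0.002  1.007]
[-1.195 -0.2   -0.409] [-0.     0.002  1.007]
[-1.211 -0.03  -0.409] [-0.     0.002  1.007]
[-1.203  0.14  -0.41 ] [-0.     0.002  1.007]
[-1.172  0.307 -0.41 ] [-0.     0.002  1.007]
[-1.117  0.468 -0.41 ] [-0.     0.002  1.007]
[-1.04  0.62 -0.41] [-0.     0.002  1.007]
[-0.943  0.76  -0.411] [-0.     0.002  1.007]
```

>>> apply_moves --steps "0.14 -0.8 -0.5 -0.5 0 0 1; 0.14 -0.85 -0.4 -0.5 0 0 1; 0.14 -0.9 -0.3 -0.5 0 0 1; 0.14 -1 -0.15 -0.5 0 0 1; 0.14 -1 0 -0.5 0 0 1; 0.14 -1 0.1 -0.5 0 0 1; 0.14 -1 0.25 -0.5 0 0 1; 0.14 -0.9 0.4 -0.5 0 0 1; 0.14 -0.9 0.5 -0.5 0 0 1; 0.14 -0.9 0.6 -0.5 0 0 1" --force 40

```text
time: 1.1
ee_pos: [0.3657, 0.3336, 0.3392]
tcp_rot: [-179.6, 0.9, 74.4]
wrist_force: [-0.2, -0.9, 0.8]
grip_width: 0.0399
```

Run:
```python
from h import *
plan((0.551,-0.369,0.2),76.6)
```

```text
now [0.3657 0.3336 0.3392] [-179.62    0.9    74.39] t 1.1 w 0.0399
d mm [ 185.3 -702.6 -139.2] dyaw 2.21
[-2.498  1.474  0.586] [-0.    -0.    -0.028]
[-2.504  1.464  0.586] [-0.    -0.    -0.028]
[-2.51   1.455  0.586] [-0.    -0.    -0.028]
[-2.515  1.445  0.587] [-0.    -0.    -0.028]
[-2.521  1.435  0.587] [-0.    -0.    -0.028]
[-2.526  1.425  0.587] [-0.    -0.    -0.028]
[-2.532  1.416  0.587] [-0.    -0.    -0.028]
[-2.537  1.406  0.587] [-0.    -0.    -0.028]
[-2.542  1.396  0.587] [-0.    -0.    -0.028]
[-2.548  1.386  0.587] [-0.    -0.    -0.028]
```

>>> apply_moves --steps "0.14 -1 0.58 0 0 0 0; 0.14 -1 0.58 0 0 0 0; 0.14 -1 0.58 0 0 0 0; 0.14 -1 0.58 0 0 0 0; 0.14 -1 0.58 0 0 0 0; 0.14 -1 0.58 0 0 0 0; 0.14 -1 0.58 0 0 0 0; 0.14 -1 0.58 0 0 0 0; 0.14 -1 0.58 0 0 0 0; 0.14 -1 0.58 0 0 0 0"

```text
time: 2.1
ee_pos: [0.4375, 0.042, 0.3409]
tcp_rot: [-179.5, 0.9, 74.1]
wrist_force: [0.5, 0.1, 0.7]
grip_width: 0.04
```

>>> apply_moves --steps "0.14 -1 0.58 0 0 0 0; 0.14 -1 0.58 0 0 0 0; 0.14 -1 0.58 0 0 0 0; 0.14 -1 0.58 0 0 0 0; 0.14 -1 0.58 0.2 0 0 0; 0.14 -1 0.58 0.4 0 0 0; 0.14 -1 0.58 0.4 0 0 0; 0.14 -1 0.58 0.4 0 0 0; 0.14 -1 0.58 0.4 0 0 0; 0.14 -1 0.58 0.4 0 0 0"

```text
time: 3.1
ee_pos: [0.5077, -0.2512, 0.2844]
tcp_rot: [-179.3, 0.9, 74.0]
wrist_force: [-0.2, -0.1, 0.3]
grip_width: 0.0401
```

```bash
cat >> h.py <<'E'
def plan2(target,rpy,n=10):
    from scipy.spatial.transform import Rotation as R
    s=bot.sense();p=np.array(s['ee_pos']);R0=R.from_euler('xyz',s['tcp_rot'],degrees=True);R1=R.from_euler('xyz',rpy,degrees=True)
    rv=np.degrees((R0.inv()*R1).as_rotvec());d=np.array(target)-p
    print('now',p.round(4),np.round(s['tcp_rot'],2),'t',round(s['time'],2),'w',round(s['grip_width'],4),'F',np.round(s['wrist_force'],1))
    print('d mm',(d*1000).round(1),'tool units total',(R0.inv().apply(d)/.025).round(3),'rot units total',(rv/8).round(3))
E
python3 - <<'E'
from h import *
snap('wrist','w0')
plan2((0.551,-0.369,0.2),(180,0,76.6))
E
```

```text
now [ 0.507  -0.2547  0.2815] [-179.19    0.97   73.91] t 3.15 w 0.0402 F [-4.1 -0.4 -1.8]
d mm [  44.  -114.3  -81.5] tool units total [-3.85   3.004  3.282] rot units total [-0.105  0.118 -0.337]
```

View pics/w0.png

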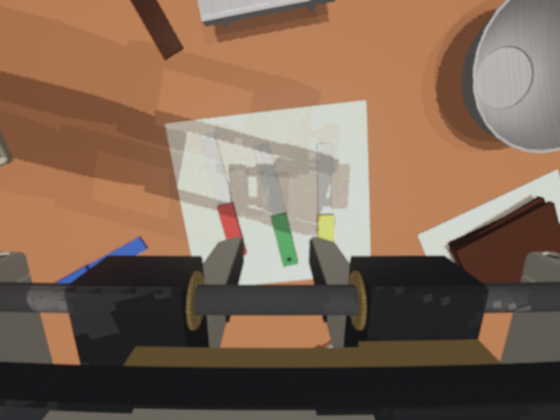

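>>> apply_moves --steps "0.14 -0.41 0.32 0.6 -0.03 0.04 -0.08; 0.14 -0.41 0.32 0.6 -0.03 0.04 -0.08; 0.14 -0.41 0.32 0.6 -0.03 0.04 -0.08; 0.14 -0.41 0.32 0.6 -0.03 0.04 -0.08; 0.14 -0.41 0.32 0.6 0 0 0; 0.14 -0.41 0.32 0.6 0 0 0; 0.14 -0.41 0.32 0.6 0 0 0; 0.14 -0.41 0.32 0.6 0 0 0; 0.14 -0.41 0.32 0.6 0 0 0; 0.14 -0.41 0.32 0 0 0 0"

```text
time: 4.15
ee_pos: [0.5586, -0.3756, 0.1319]
tcp_rot: [-179.7, -0.8, 76.7]
wrist_force: [0.1, 0.4, -0.9]
grip_width: 0.0398
```

Run:
```python
from h import *
snap('wrist','w1')
plan2((0.551,-0.369,0.08),(180,0,76.6))
```

```text
now [ 0.5592 -0.3775  0.1329] [-179.77   -0.67   76.62] t 4.2 w 0.0398 F [-2.5  0.6 -0.1]
d mm [ -8.2   8.5 -52.9] tool units total [ 0.231 -0.389  2.12 ] rot units total [-0.029 -0.084  0.002]
```

View pics/w1.png

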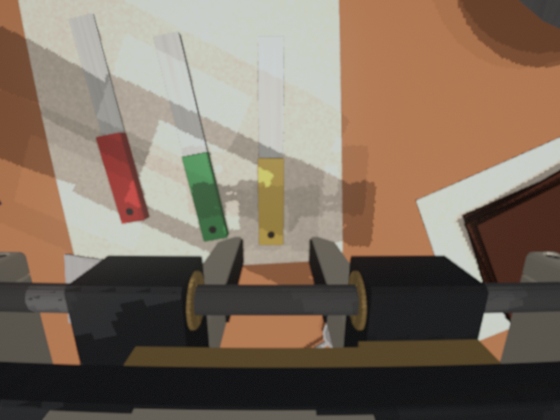

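Run:
```python
from h import *
c=load('w1')
for n,u,v,z in [('hf',259,158,.015),('hf',284,158,.015),('hr',258,244,.015),('hr',283,245,.015),('t',258.5,38,.007),('t',284,38,.007)]:
    print(n,pt(c,u,v,z).round(4),pt(c,u+(3 if u<270 else -3),v+4,None).round(4))
# green corners
print('green',pt(c,227,236,.015).round(4),pt(c,208,153,.015).round(4))
```

```text
hf [ 0.553  -0.3253  0.015 ] [ 0.5548 -0.3298  0.0142]
hf [ 0.5765 -0.3309  0.015 ] [ 0.5728 -0.334   0.0147]
hr [ 0.5305 -0.4107  0.015 ] [ 0.5304 -0.4207  0.0014]
hr [ 0.5555 -0.4177  0.015 ] [ 0.5503 -0.4267  0.0011]
t [ 0.5783 -0.2199  0.007 ] [ 0.5801 -0.2239  0.0073]
t [ 0.601  -0.2253  0.007 ] [ 0.5976 -0.2279  0.0067]
green [ 0.5014 -0.3949  0.015 ] [ 0.5062 -0.3093  0.015 ]
```

Run:
```python
from h import *
plan2((0.5525,-0.371,0.035),(180,0,76.3))
```

```text
now [ 0.5592 -0.3775  0.1329] [-179.77   -0.67   76.62] t 4.2 w 0.0398 F [-2.5  0.6 -0.1]
d mm [ -6.7   6.5 -97.9] tool units total [ 0.146 -0.305  3.919] rot units total [-0.029 -0.084  0.04 ]
```

>>> apply_moves --steps "0.14 0.05 -0.1 0.3 0 -0.03 0.02; 0.14 0.05 -0.1 0.5 0 -0.03 0.02; 0.14 0.05 -0.1 0.5 0 -0.03 0; 0.14 0 0 0.5 0 0 0; 0.14 0 0 0.5 0 0 0; 0.14 0 0 0.5 0 0 0; 0.14 0 0 0.5 0 0 0; 0.14 0 0 0.4 0 0 0; 0.14 0 0 0.2 0 0 0; 0.14 0 0 0 0 0 0"

```text
time: 5.2
ee_pos: [0.5505, -0.3682, 0.0248]
tcp_rot: [-179.6, -0.0, 76.4]
wrist_force: [0.5, -0.5, -0.5]
grip_width: 0.0401
```

Run:
```python
from h import *
plan2((0.5525,-0.371,0.005),(180,0,76.3))
```

```text
now [ 0.5505 -0.3682  0.0248] [-1.7961e+02 -1.0000e-02  7.6360e+01] t 5.2 w 0.0401 F [ 0.5 -0.5 -0.5]
d mm [  2.   -2.8 -19.8] tool units total [-0.09   0.109  0.791] rot units total [-0.048 -0.001  0.008]
```

>>> apply_moves --steps "0.14 -0.03 0.04 0.15 -0.02 0 0; 0.14 -0.03 0.04 0.15 -0.02 0 0; 0.14 -0.03 0.03 0.15 0 0 0; 0.14 0 0 0.15 0 0 0; 0.14 0 0 0.08 0 0 0; 0.14 0 0 0 0 0 0; 1 0 0 0 0 0 0; 1 0 0 0 0 0 0; 1 0 0 0 0 0 0; 1 0 0 0 0 0 0" --force 30

```text
time: 6.2
ee_pos: [0.5544, -0.3727, 0.0089]
tcp_rot: [179.8, 0.1, 76.3]
wrist_force: [-0.3, -0.4, -1.6]
grip_width: 0.0253
```

Run:
```python
from h import *
plan2((0.5525,-0.371,0.2),(180,0,76.3))
```

```text
now [ 0.5544 -0.3727  0.0089] [1.7982e+02 9.0000e-02 7.6350e+01] t 6.2 w 0.0253 F [-0.3 -0.4 -1.6]
d mm [ -1.9   1.7 191.1] tool units total [ 0.037 -0.066 -7.646] rot units total [0.022 0.011 0.006]
```

>>> apply_moves --steps "0.14 0 0 0 0 0 0; 0.14 0 0 0 0 0 0; 0.14 0 0 0.1 0 0 0; 0.14 0 0 0.08 0 0 0; 0.14 0 0 0 0 0 0; 1 0 0 0 0 0 0; 1 0 0 0 0 0 0; 1 0 0 0 0 0 0; 1 0 0 0 0 0 0; 1 0 0 0 0 0 0" --force 40

```text
time: 7.2
ee_pos: [0.5545, -0.3728, 0.0042]
tcp_rot: [179.8, 0.1, 76.3]
wrist_force: [-0.6, 0.4, -1.0]
grip_width: 0.025
```

Run:
```python
from h import *
plan2((0.5525,-0.371,0.2),(180,0,76.3))
```

```text
now [ 0.5545 -0.3728  0.0042] [1.7981e+02 9.0000e-02 7.6350e+01] t 7.2 w 0.025 F [-0.6  0.4 -1. ]
d mm [ -2.    1.8 195.8] tool units total [ 0.038 -0.069 -7.833] rot units total [0.024 0.012 0.006]
```

>>> apply_moves --steps "1 0 0 -0.2 0 0 0; 1 0 0 -0.4 0 0 0; 1 0 0 -0.5 0 0 0; 1 0 0 -0.5 0 0 0; 1 0 0 -0.5 0 0 0; 1 0.2 0 -0.5 0 0 -0.15; 1 0.5 0 -0.5 0 0 -0.3; 1 0.7 0 -0.5 0 0 -0.3; 1 0.8 0.05 -0.4 0 0 -0.2; 1 0.8 0.1 -0.2 0 0 0"

```text
time: 8.2
ee_pos: [0.5703, -0.2962, 0.1206]
tcp_rot: [179.7, 0.2, 84.5]
wrist_force: [0.7, -0.3, -1.7]
grip_width: 0.0257
```

Run:
```python
from h import *
plan2((0.5515,-0.0636,0.105),(180,0,83.8))
print(vision.camera_params('wrist')['T'][:3,3]-bot.sense()['ee_pos'])
snap('scene','s1')
```

```text
now [ 0.5703 -0.2962  0.1206] [179.65   0.21  84.54] t 8.2 w 0.0257 F [ 0.7 -0.3 -1.7]
d mm [-18.8 232.6 -15.6] tool units total [ 9.193 -1.636  0.582] rot units total [0.043 0.026 0.093]
[0.00541853 0.06937008 0.1655421 ]
```

View pics/s1.png

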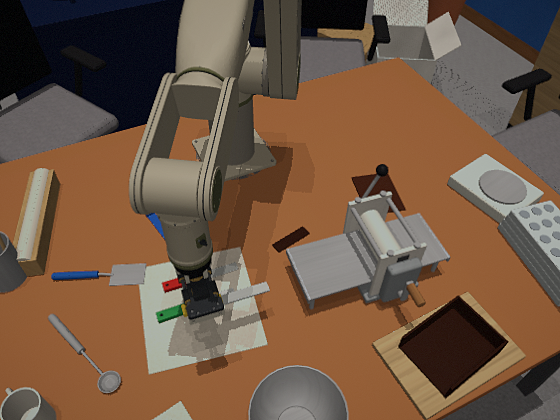

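>>> apply_moves --steps "1 0.95 -0.17 0.0 0 0 0.03; 1 0.95 -0.17 0 0 0 0.03; 1 0.95 -0.17 0 0 0 0.03; 1 0.95 -0.17 0 0 0 0; 1 0.95 -0.17 0 0 0 0; 1 0.95 -0.17 0 0 0 0; 1 0.95 -0.17 0 0 0 0; 1 0.95 -0.17 0.1 0 0 0; 1 0.8 -0.14 0.1 0 0 0; 1 0.4 -0.07 0.1 0 0 0"

```text
time: 9.25
ee_pos: [0.5533, -0.0492, 0.1189]
tcp_rot: [179.3, 0.1, 85.1]
wrist_force: [-0.5, -0.8, -2.0]
grip_width: 0.026
```

Run:
```python
from h import *
snap('wrist','w2');snap('scene','s2')
plan2((0.5515,-0.0636,0.0785),(180,0,83.8))
crop('s2',250,470,140,340,3.6,'c5')
```

```text
now [ 0.5531 -0.0498  0.1185] [1.7937e+02 8.0000e-02 8.5100e+01] t 9.35 w 0.0256 F [ 0.2  0.2 -1.7]
d mm [ -1.6 -13.8 -40. ] tool units total [-0.553 -0.035  1.599] rot units total [0.079 0.009 0.163]
```

View pics/w2.png

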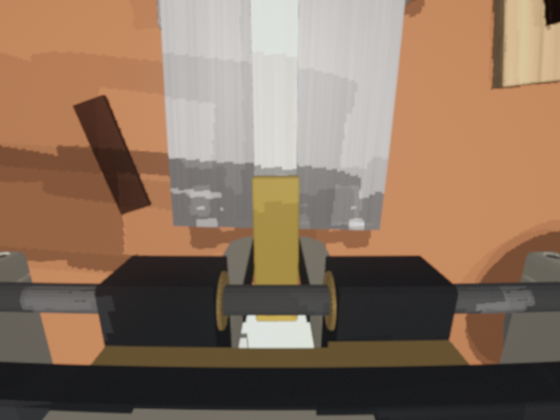

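View pics/c5.png

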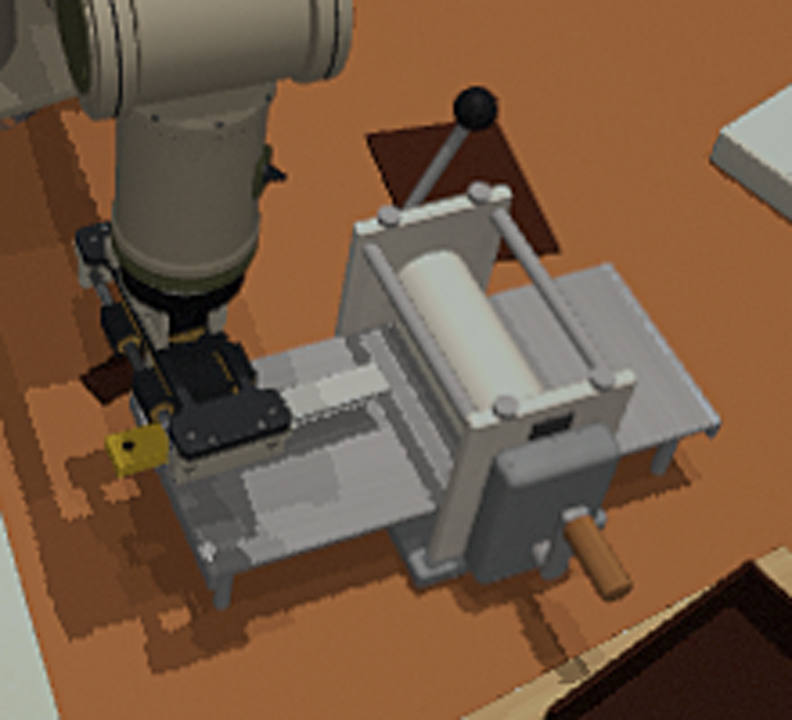

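Run:
```python
from h import *
c=load('w2')
a=[pt(c,*p,.075) for p in [(161,3),(173,226),(404,3),(381,229)]]
print(np.round(a,4))
for i in(0,2):
    d=a[i]-a[i+1];print(np.degrees(np.arctan2(d[0],d[1])))
d=a[3]-a[1];print(np.degrees(np.arctan2(d[1],d[0])),np.linalg.norm(d))
# feeler tilt via depth
for u,v in [(275,10),(275,60),(275,110),(275,160),(275,185),(275,240)]: print(pt(c,u,v).round(4))
```

```text
[[ 0.493   0.1076  0.075 ]
 [ 0.4759 -0.0414  0.075 ]
 [ 0.6493  0.0952  0.075 ]
 [ 0.6339 -0.0579  0.075 ]]
6.551485290405091
5.710067130275703
-5.962534102466954 0.15889925790341347
[0.5636 0.0798 0.1217]
[0.557  0.0199 0.2846]
[0.5595 0.0319 0.1208]
[0.5572 0.0054 0.1219]
[ 0.5561 -0.0073  0.1293]
[ 0.5534 -0.0388  0.1295]
```

>>> apply_moves --steps "1 0 0 0.2 0.03 0 0.05; 1 0 0 0.3 0.03 0 0.05; 1 0 0 0.3 0.02 0 0.05; 1 0 0 0.25 0 0 0; 1 0 0 0.2 0 0 0; 1 0 0 0.1 0 0 0; 1 0 0 0.05 0 0 0; 1 0 0 0 0 0 0; 1 0 0 0 0 0 0; 1 0 0 0 0 0 0"

```text
time: 10.35
ee_pos: [0.5531, -0.0536, 0.0798]
tcp_rot: [-179.9, 0.1, 83.6]
wrist_force: [-0.3, -0.7, 0.4]
grip_width: 0.0255
```

Run:
```python
from h import *
plan2((0.564,0.053,0.0785),(180,0,83.9))
```

```text
now [ 0.5531 -0.0536  0.0798] [-1.7988e+02  1.4000e-01  8.3630e+01] t 10.35 w 0.0255 F [-0.3 -0.7  0.4]
d mm [ 10.9 106.6  -1.3] tool units total [ 4.286 -0.04   0.044] rot units total [-0.015  0.017 -0.034]
```

>>> apply_moves --steps "1 0.2 0 0 0 0 0; 1 0.5 0 0 0 0 0; 1 0.5 0 0 0 0 0; 1 0.5 0 0 0 0 0; 1 0.5 0 0 0 0 0; 1 0.5 0 0 0 0 0; 1 0.5 0 0 0 0 0; 1 0.5 0 0 0 0 0; 1 0.3 0 0 0 0 0; 1 0.1 0 0 0 0 0"

```text
time: 11.35
ee_pos: [0.5659, 0.0593, 0.0806]
tcp_rot: [-180.0, 0.1, 83.8]
wrist_force: [0.1, -0.6, -1.9]
grip_width: 0.0254
```

Run:
```python
from h import *
plan2((0.564,0.053,0.0785),(180,0,83.9))
snap('top','t3');snap('scene','s3')
crop('t3',130,300,80,205,4.5,'c6');crop('s3',290,460,160,320,4,'c7')
```

```text
now [0.5659 0.0593 0.0806] [-1.7998e+02  1.0000e-01  8.3750e+01] t 11.35 w 0.0254 F [ 0.1 -0.6 -1.9]
d mm [-1.9 -6.3 -2.1] tool units total [-0.258 -0.049  0.085] rot units total [-0.003  0.013 -0.018]
```

View pics/c6.png

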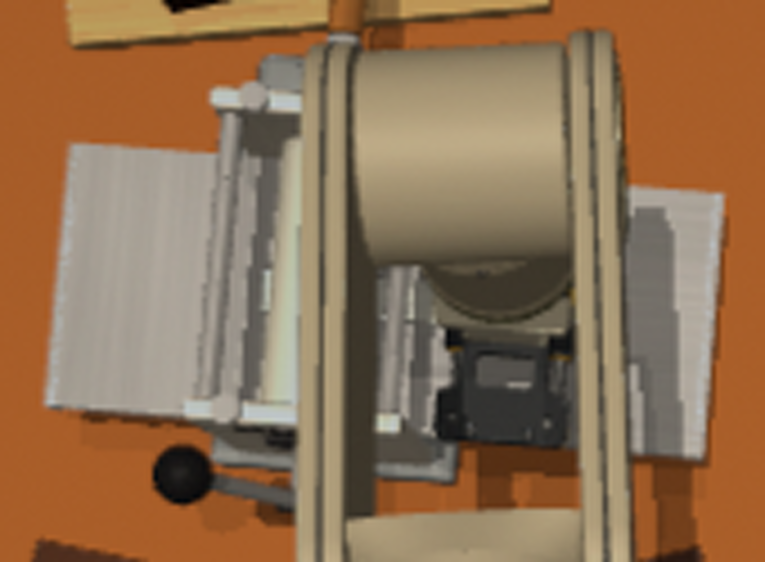

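View pics/c7.png

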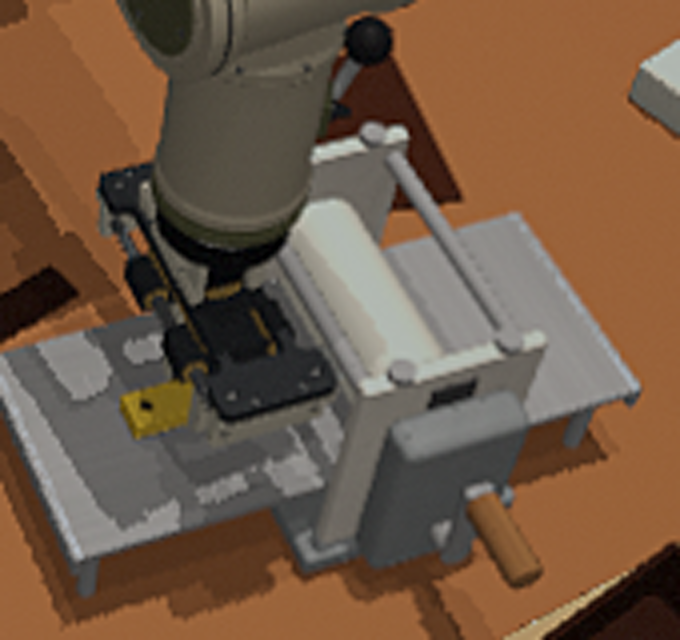

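Run:
```python
from h import *
c=load('t3')
crop('t3',175,225,115,165,12,'c8')
p=pt(c,130+262/4.5-.4,80+290/4.5-.4,.081);print(p, (p[:2]-[.577,.17])@[.106,.994])
```

```text
[0.5807496  0.21650016 0.081     ] 0.04661861267176507
```

View pics/c8.png

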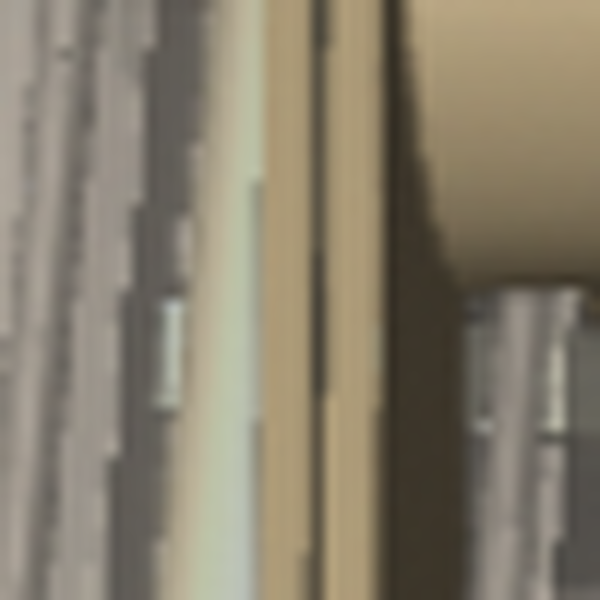

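>>> apply_moves --steps "1 0 0 0.05 0 0 0; 1 0 0 0.04 0 0 0; 1 0 0 0.03 0 0 0; 1 0 0 0 0 0 0; 0.14 0 0 0 0 0 0; 0.14 0 0 0 0 0 0; 0.14 0 0 0 0 0 0; 0.14 0 0 0 0 0 0; 0.14 0 0 0 0 0 0; 0.14 0 0 0 0 0 0"

```text
time: 12.45
ee_pos: [0.5665, 0.0562, 0.0784]
tcp_rot: [180.0, 0.1, 83.5]
wrist_force: [0.3, 0.1, -0.3]
grip_width: 0.0399
```

Run:
```python
from h import *
plan2((0.564,0.053,0.0785),(180,0,83.9))
```

```text
now [0.5665 0.0562 0.0784] [1.7995e+02 1.1000e-01 8.3540e+01] t 12.45 w 0.0399 F [ 0.3  0.1 -0.3]
d mm [-2.5 -3.2  0.1] tool units total [-0.139 -0.085 -0.004] rot units total [ 0.006  0.013 -0.045]
```

>>> apply_moves --steps "0.14 0 0 -0.2 0 0 0; 0.14 0 0 -0.5 0 0 0; 0.14 0 0 -0.8 0 0 0; 0.14 0 0 -1 0 0 0; -0.3 0 0 -1 0 0 0; -0.3 0 0 -1 0 0 0; -0.3 0 0 -1 0 0 0; -0.3 0 0 -1 0 0 0; -0.3 0 -0.2 -0.8 0 0 0; -0.3 0 -0.4 -0.4 0 0 0"

```text
time: 13.45
ee_pos: [0.5506, 0.0585, 0.286]
tcp_rot: [179.8, 0.1, 83.6]
wrist_force: [-0.3, -0.5, 0.2]
grip_width: 0.0603
```

Run:
```python
from h import *
c=load('t0')
for v in (125,140,155):
    print([tuple(pt(c,u,v)[1:].round(4)) for u in range(190,216,2)])
snap('wrist','w4');snap('scene','s4')
plan2((0.4568,0.2343,0.29),(180,0,83.9))
crop('s4',290,460,160,320,4,'c9')
```

```text
[(np.float64(0.2118), np.float64(0.0687)), (np.float64(0.196), np.float64(0.1309)), (np.float64(0.1898), np.float64(0.1378)), (np.float64(0.1842), np.float64(0.1408)), (np.float64(0.1789), np.float64(0.1423)), (np.float64(0.1726), np.float64(0.1506)), (np.float64(0.1681), np.float64(0.1466)), (np.float64(0.1631), np.float64(0.1462)), (np.float64(0.1581), np.float64(0.146)), (np.float64(0.1534), np.float64(0.1435)), (np.float64(0.1493), np.float64(0.1358)), (np.float64(0.1448), np.float64(0.1314)), (np.float64(0.1406), np.float64(0.1237))]
[(np.float64(0.2019), np.float64(0.1312)), (np.float64(0.196), np.float64(0.1361)), (np.float64(0.1902), np.float64(0.1399)), (np.float64(0.1841), np.float64(0.1466)), (np.float64(0.1786), np.float64(0.149)), (np.float64(0.1743), np.float64(0.1444)), (np.float64(0.1694), np.float64(0.1432)), (np.float64(0.1642), np.float64(0.1442)), (np.float64(0.1597), np.float64(0.1406)), (np.float64(0.1548), np.float64(0.139)), (np.float64(0.1503), np.float64(0.1351)), (np.float64(0.1463), np.float64(0.1267)), (np.float64(0.1477), np.float64(0.0744))]
[(np.float64(0.2017), np.float64(0.1368)), (np.float64(0.1958), np.float64(0.1419)), (np.float64(0.1904), np.float64(0.1436)), (np.float64(0.1853), np.float64(0.1441)), (np.float64(0.1795), np.float64(0.1485)), (np.float64(0.175), np.float64(0.1451)), (np.float64(0.1701), np.float64(0.144)), (np.float64(0.1651), np.float64(0.1439)), (np.float64(0.1605), np.float64(0.1409)), (np.float64(0.1558), np.float64(0.138)), (np.float64(0.1512), np.float64(0.1345)), (np.float64(0.1484), np.float64(0.1167)), (np.float64(0.1486), np.float64(0.0745))]
now [0.5505 0.0587 0.2863] [1.7973e+02 8.0000e-02 8.3580e+01] t 13.55 w 0.0605 F [ 0.3 -0.4  0.9]
d mm [-93.7 175.6   3.7] tool units total [ 6.561 -4.511 -0.176] rot units total [ 0.034  0.01  -0.04 ]
```

View pics/w4.png

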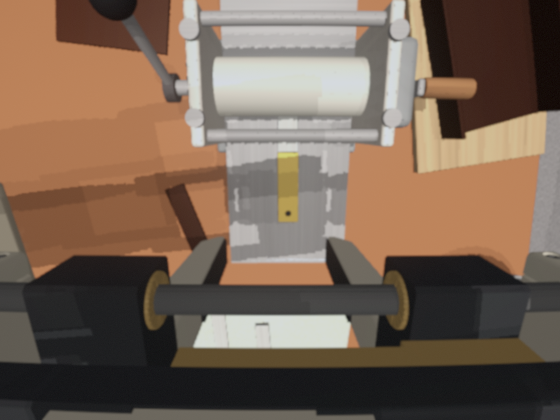

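View pics/c9.png

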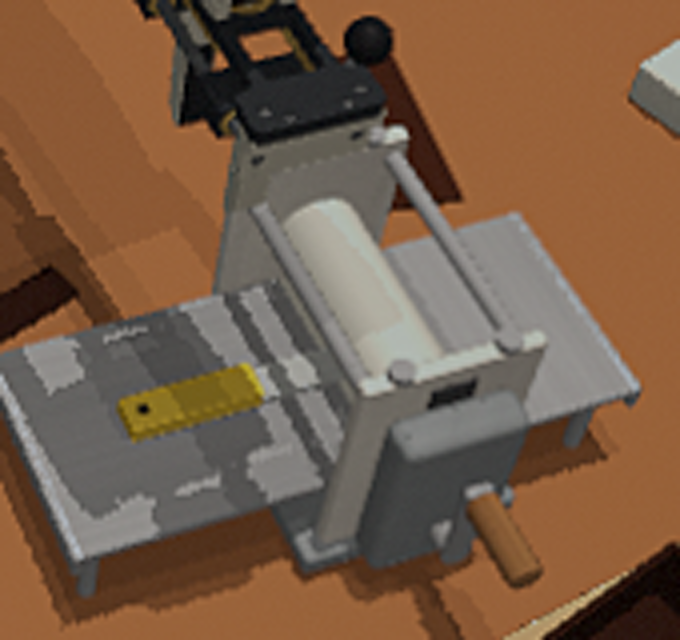

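```bash
cat >> h.py <<'E'
from scipy.optimize import least_squares
NIP=np.array([.577,.170]);TH=np.radians(6.1)
FX=np.array([np.cos(TH),-np.sin(TH)]);FY=np.array([np.sin(TH),np.cos(TH)])
def cloud(c):
    K=c['K'];h,w=c['d'].shape
    uv=np.stack(np.meshgrid(np.arange(w),np.arange(h)),-1).reshape(-1,1,2).astype(float)
    # invert r*(1+k1 r^2)
    n=cv2.undistortPoints(uv,K,np.array([float(c['k1']),0,0,0,0]))[:,0]
    d=c['d'].ravel();P=np.c_[n*d[:,None],d]@c['T'][:3,:3].T+c['T'][:3,3]
    P=P[d>0]
    q=P[:,:2]-NIP
    return np.c_[q@FX,q@FY,P[:,2]]
def roller(c,xr=(-.065,.065)):
    S=cloud(c)
    tb=S[(abs(S[:,0])<.07)&(((S[:,1]>-.2)&(S[:,1]<-.08))|((S[:,1]>.08)&(S[:,1]<.15)))&(abs(S[:,2]-.075)<.01)]
    y0,z0=0.,.115
    for _ in range(6):
        m=(S[:,0]>xr[0])&(S[:,0]<xr[1])&(abs(S[:,1]-y0)<.026)&(S[:,2]>.11)&(abs(np.hypot(S[:,1]-y0,S[:,2]-z0)-.03)<.008)
        R=S[m]
        f=lambda p:np.hypot(R[:,1]-p[0],R[:,2]-p[1])-.03
        o=least_squares(f,[y0,z0],loss='soft_l1',f_scale=.002);y0,z0=o.x
    return dict(n=len(R),y0=round(y0*1e3,2),gap_abs=round((z0-.03-.075)*1e3,2),table=round(float(np.median(tb[:,2]))*1e3,2) if len(tb) else None,ntb=len(tb),sd=round(float(np.std(f(o.x)))*1e3,2))
E
python3 - <<'E'
from h import *
for f in ['t0','s0','s2','s4','w4']: print(f,roller(load(f)))
E
```

```text
t0 {'n': 1032, 'y0': np.float64(4.71), 'gap_abs': np.float64(12.15), 'table': 74.62, 'ntb': 3690, 'sd': 2.46}
s0 {'n': 779, 'y0': np.float64(4.64), 'gap_abs': np.float64(10.97), 'table': 73.28, 'ntb': 2959, 'sd': 1.76}
s2 {'n': 784, 'y0': np.float64(4.65), 'gap_abs': np.float64(10.93), 'table': 73.15, 'ntb': 2113, 'sd': 1.71}
s4 {'n': 780, 'y0': np.float64(4.66), 'gap_abs': np.float64(10.85), 'table': 73.38, 'ntb': 2762, 'sd': 1.76}
w4 {'n': 6961, 'y0': np.float64(4.03), 'gap_abs': np.float64(12.2), 'table': 74.69, 'ntb': 8904, 'sd': 0.66}
```

>>> apply_moves --steps "-0.3 0.4 -0.45 0 0 0 0; -0.3 0.5 -0.5 0 0 0 0; -0.3 0.5 -0.5 0 0 0 0; -0.3 0.5 -0.5 0 0 0 0; -0.3 0.5 -0.5 0 0 0 0; -0.3 0.5 -0.5 0 0 0 0; -0.3 0.5 -0.5 0 0 0 0; -0.3 0.5 -0.5 0 0 0 0; -0.3 0.3 -0.2 0 0 0 0; -0.3 0 0 0 0 0 0"

```text
time: 14.55
ee_pos: [0.4451, 0.1871, 0.2785]
tcp_rot: [-179.6, 0.2, 83.9]
wrist_force: [0.4, 0.1, -0.7]
grip_width: 0.0606
```

Run:
```python
from h import *
snap('wrist','w5')
plan2((0.4568,0.2343,0.29),(180,0,83.9))
c=load('w5');print(roller(c))
S=cloud(c)
m=(abs(S[:,0]+.127)<.03)&(S[:,1]>0)&(S[:,1]<.1)&(S[:,2]>.21)&(S[:,2]<.27)
R=S[m];print(len(R))
f=lambda p:np.linalg.norm(R-p,axis=1)-.016
o=least_squares(f,[-.127,.05,.225],loss='soft_l1',f_scale=.001);p=o.x
print(p,NIP+FX*p[0]+FY*p[1],p[2],np.std(f(p)))
```

```text
now [0.4454 0.1866 0.2785] [-179.58    0.19   83.88] t 14.6 w 0.0607 F [ 0.7  0.9 -0.9]
d mm [11.4 47.7 11.5] tool units total [ 1.946  0.248 -0.47 ] rot units total [-0.053  0.024 -0.003]
{'n': 5522, 'y0': np.float64(4.18), 'gap_abs': np.float64(12.18), 'table': 74.75, 'ntb': 7352, 'sd': 0.65}
1451
[-0.1255771   0.04967196  0.22921793] [0.45741227 0.23273505] 0.22921792733716814 0.000515589439744197
```

View pics/w5.png

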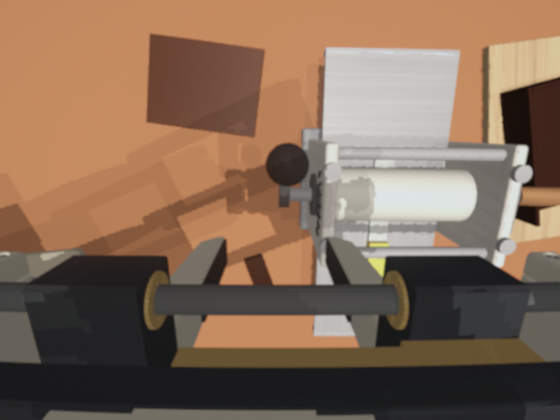

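>>> apply_moves --steps "-0.3 0.3 0.03 0 0 0 0; -0.3 0.5 0.07 0 -0.02 0 0; -0.3 0.5 0.07 0 -0.02 0 0; -0.3 0.3 0.04 0 0 0 0; -0.3 0.1 0.02 0.2 0 0 0; -0.3 0 0 0.4 0 0 0; -0.3 0 0 0.5 0 0 0; -0.3 0 0 0.5 0 0 0; -0.3 0 0 0.4 0 0 0; -0.3 0 0 0.15 0 0 0"

```text
time: 15.6
ee_pos: [0.4572, 0.2299, 0.2178]
tcp_rot: [-179.8, 0.3, 83.7]
wrist_force: [0.8, -0.4, 0.2]
grip_width: 0.0603
```

Run:
```python
from h import *
plan2((0.4574,0.2332,0.213),(180,0,83.9))
```

```text
now [0.4572 0.2299 0.2178] [-179.81    0.3    83.73] t 15.6 w 0.0603 F [ 0.8 -0.4  0.2]
d mm [ 0.2  3.3 -4.8] tool units total [ 0.133 -0.004  0.192] rot units total [-0.024  0.038 -0.022]
```

>>> apply_moves --steps "-0.3 0.05 0 0.07 0 0.02 0; -0.3 0.05 0 0.07 0 0.02 0; -0.3 0.03 0 0.05 0 0 0; -0.3 0 0 0 0 0 0; 1 0 0 0 0 0 0; 1 0 0 0 0 0 0; 1 0 0 0 0 0 0; 1 0 0 0 0 0 0; 1 0 0 0 0 0 0; 1 0 0 0 0 0 0" --force 20

```text
time: 16.6
ee_pos: [0.4578, 0.2333, 0.2137]
tcp_rot: [-179.9, -0.1, 83.7]
wrist_force: [-0.4, 0.4, -0.0]
grip_width: 0.0311
```

Run:
```python
from h import *
snap('wrist','w6');snap('scene','s6')
print(roller(load('s6')))
print(roller(load('w6')))
plan2((0.4574,0.2332,0.213),(180,0,83.9))
crop('s6',290,460,120,280,4,'c10')
```

```text
{'n': 787, 'y0': np.float64(4.55), 'gap_abs': np.float64(10.92), 'table': 73.38, 'ntb': 2738, 'sd': 1.7}
{'n': 3899, 'y0': np.float64(4.03), 'gap_abs': np.float64(12.37), 'table': 74.79, 'ntb': 9334, 'sd': 0.65}
now [0.4578 0.2333 0.2137] [-1.7987e+02 -9.0000e-02  8.3700e+01] t 16.7 w 0.0303 F [ 0.   0.  -0.2]
d mm [-0.4 -0.1 -0.7] tool units total [-0.006 -0.017  0.029] rot units total [-0.016 -0.011 -0.025]
```

View pics/c10.png

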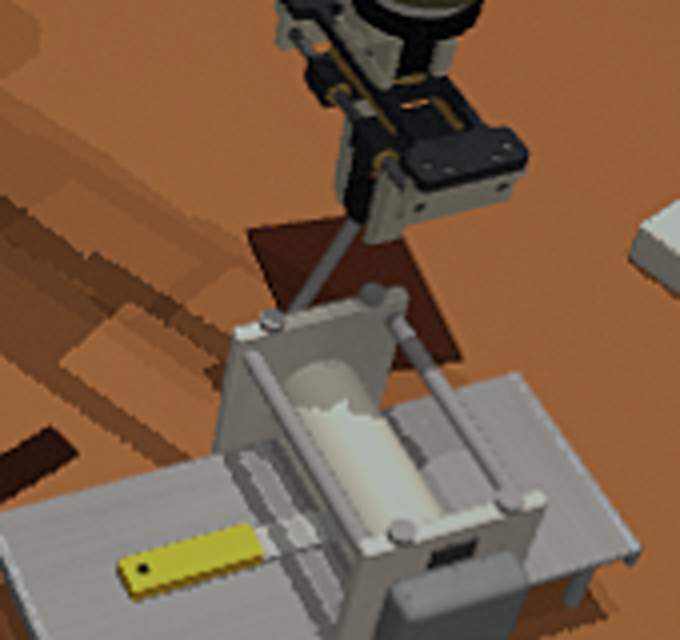

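>>> apply_moves --steps "1 -0.2 0 -0.08 0 0 0; 1 -0.28 0 -0.1 0 0 0; 1 -0.28 0 -0.08 0 0 0; 1 -0.28 0 -0.06 0 0 0; 1 -0.28 0 -0.05 0 0 0; 1 -0.25 0 -0.03 0 0 0; 1 -0.2 0 -0.01 0 0 0; 1 -0.1 0 0 0 0 0; 1 0 0 0 0 0 0; 1 0 0 0 0 0 0"

```text
time: 17.7
ee_pos: [0.4522, 0.1832, 0.2234]
tcp_rot: [-179.8, -0.2, 83.7]
wrist_force: [1.5, 2.9, -3.7]
grip_width: 0.0309
```

```bash
cat > m.py <<'E'
import sys
from h import *
k=sys.argv[1]
snap('wrist','w'+k);snap('scene','s'+k)
for f in('s','w'):
    r=roller(load(f+k));print(f,r,'gap_rel',round(r['gap_abs']+75-r['table'],2))
s=bot.sense();p=np.array(s['ee_pos']);q=p[:2]-NIP
y=q@FY-.0043
print('t',s['time'],'sheeter x',q@FX,'y',y,'z',p[2],'phi',np.arctan2(y,p[2]+.0155-.1200),'F',s['wrist_force'].round(1),s['tcp_rot'].round(2))
E
python3 m.py 7
```

```text
s {'n': 735, 'y0': np.float64(4.52), 'gap_abs': np.float64(5.87), 'table': 73.51, 'ntb': 2735, 'sd': 1.8} gap_rel 7.36
w {'n': 7626, 'y0': np.float64(4.14), 'gap_abs': np.float64(7.13), 'table': 74.72, 'ntb': 9747, 'sd': 0.6} gap_rel 7.41
t 17.8 sheeter x -0.125456054920479 y -0.0043813668926117235 z 0.2233582482898609 phi -0.036845436322479566 F [ 1.7  1.8 -4.6] [-179.85   -0.2    83.68]
```

>>> apply_moves --steps "1 -0.1 0 0 0 0 0; 1 -0.1 0 0 0 0 0; 1 -0.1 0 0 0 0 0; 1 -0.1 0 0.01 0 0 0; 1 -0.08 0 0.01 0 0 0; 1 0 0 0 0 0 0; 1 0 0 0 0 0 0; 1 0 0 0 0 0 0; 1 0 0 0 0 0 0; 1 0 0 0 0 0 0"

```text
time: 18.8
ee_pos: [0.4509, 0.171, 0.2228]
tcp_rot: [-179.9, -0.2, 83.7]
wrist_force: [2.2, 2.8, -3.6]
grip_width: 0.0309
```

```bash
python3 m.py 8
```

```text
s {'n': 709, 'y0': np.float64(4.73), 'gap_abs': np.float64(4.79), 'table': 73.4, 'ntb': 2726, 'sd': 1.76} gap_rel 6.39
w {'n': 7830, 'y0': np.float64(4.2), 'gap_abs': np.float64(6.0), 'table': 74.74, 'ntb': 9975, 'sd': 0.62} gap_rel 6.26
t 18.9 sheeter x -0.1255044685959601 y -0.016708163351789766 z 0.22275628441729145 phi -0.14035870455570626 F [ 1.8  3.1 -3.7] [-179.86   -0.23   83.74]
```

>>> apply_moves --steps "1 -0.06 0 0.01 0 0 0; 1 -0.06 0 0.01 0 0 0; 1 -0.06 0 0.01 0 0 0; 1 0 0 0 0 0 0; 1 0 0 0 0 0 0; 1 0 0 0 0 0 0; 1 0 0 0 0 0 0; 1 0 0 0 0 0 0; 1 0 0 0 0 0 0; 1 0 0 0 0 0 0"

```text
time: 19.9
ee_pos: [0.4504, 0.1664, 0.2222]
tcp_rot: [-179.9, -0.3, 83.7]
wrist_force: [2.9, 3.9, -4.1]
grip_width: 0.031
```

```bash
python3 m.py 9
```

```text
s {'n': 712, 'y0': np.float64(4.42), 'gap_abs': np.float64(4.37), 'table': 73.36, 'ntb': 2745, 'sd': 1.69} gap_rel 6.01
w {'n': 7900, 'y0': np.float64(4.17), 'gap_abs': np.float64(5.61), 'table': 74.73, 'ntb': 10100, 'sd': 0.63} gap_rel 5.88
t 20.0 sheeter x -0.12551661954967197 y -0.021363499906733342 z 0.22221493266966336 phi -0.17953100489925503 F [ 1.5  2.3 -2.6] [-179.87   -0.26   83.74]
```

>>> apply_moves --steps "1 -0.06 0 0.01 0 0 0; 1 -0.06 0 0.01 0 0 0; 1 -0.06 0 0.01 0 0 0; 1 0 0 0 0 0 0; 1 0 0 0 0 0 0; 1 0 0 0 0 0 0; 1 0 0 0 0 0 0; 1 0 0 0 0 0 0; 1 0 0 0 0 0 0; 1 0 0 0 0 0 0"

```text
time: 21.0
ee_pos: [0.4499, 0.1618, 0.2215]
tcp_rot: [-179.9, -0.3, 83.8]
wrist_force: [2.3, 3.4, -2.5]
grip_width: 0.031
```

```bash
python3 m.py 10
```

```text
s {'n': 705, 'y0': np.float64(4.49), 'gap_abs': np.float64(4.08), 'table': 73.36, 'ntb': 2741, 'sd': 1.77} gap_rel 5.72
w {'n': 8015, 'y0': np.float64(4.06), 'gap_abs': np.float64(5.5), 'table': 74.73, 'ntb': 10240, 'sd': 0.63} gap_rel 5.77
t 21.1 sheeter x -0.12554950754848979 y -0.02597434342720617 z 0.22147206885783274 phi -0.21851048901132172 F [ 1.8  3.8 -3.6] [-179.88   -0.29   83.76]
```

>>> apply_moves --steps "1 -0.05 0 0.01 0 0 0; 1 -0.05 0 0.01 0 0 0; 1 -0.03 0 0.01 0 0 0; 1 0 0 0 0 0 0; 1 0 0 0 0 0 0; 1 0 0 0 0 0 0; 1 0 0 0 0 0 0; 1 0 0 0 0 0 0; 1 0 0 0 0 0 0; 1 0 0 0 0 0 0"

```text
time: 22.1
ee_pos: [0.4495, 0.1585, 0.2209]
tcp_rot: [-179.9, -0.3, 83.8]
wrist_force: [1.8, 5.7, -3.2]
grip_width: 0.0312
```

```bash
python3 m.py 11
```

```text
s {'n': 709, 'y0': np.float64(4.51), 'gap_abs': np.float64(4.07), 'table': 73.43, 'ntb': 2741, 'sd': 1.74} gap_rel 5.64
w {'n': 8077, 'y0': np.float64(3.92), 'gap_abs': np.float64(5.5), 'table': 74.75, 'ntb': 10408, 'sd': 0.62} gap_rel 5.75
t 22.2 sheeter x -0.12554120057409618 y -0.029235533772785385 z 0.22087093419534767 phi -0.24613325862368626 F [ 1.7  3.7 -2.3] [-179.89   -0.33   83.76]
```

>>> apply_moves --steps "-0.3 0 0 0 0 0 0; -0.3 0 0 0 0 0 0; -0.3 0 0 0 0 0 0; -0.3 0 0 -0.2 0 0 0; -0.3 0 0 -0.5 0 0 0; -0.3 0 0 -0.7 0 0 0; -0.3 0 0 -0.7 0 0 0; -0.3 0 0 -0.5 0 0 0; -0.3 -0.5 0.3 -0.2 0 0 0; -0.3 -0.8 0.5 0 0 0 0"

```text
time: 23.2
ee_pos: [0.466, 0.1227, 0.3002]
tcp_rot: [179.9, -0.2, 83.9]
wrist_force: [0.2, -0.4, 0.6]
grip_width: 0.0604
```

```bash
python3 m.py 12; python3 -c "
from h import *
plan2((0.5655,0.050,0.28),(180,0,83.8))"
```

```text
s {'n': 704, 'y0': np.float64(4.67), 'gap_abs': np.float64(4.06), 'table': 73.32, 'ntb': 2741, 'sd': 1.8} gap_rel 5.74
w {'n': 5289, 'y0': np.float64(3.84), 'gap_abs': np.float64(5.49), 'table': 74.7, 'ntb': 11609, 'sd': 0.66} gap_rel 5.79
t 23.3 sheeter x -0.10453265670551942 y -0.06512433514869438 z 0.29926488808354573 phi -0.3226869562964289 F [ 0.4  0.  -0.7] [ 1.7994e+02 -1.0000e-01  8.3670e+01]
now [0.4666 0.1206 0.2993] [ 1.7994e+02 -1.0000e-01  8.3670e+01] t 23.3 w 0.0603 F [ 0.4  0.  -0.7]
d mm [ 98.9 -70.6 -19.3] tool units total [-2.373  4.243  0.771] rot units total [ 0.008 -0.012 -0.017]
```

>>> apply_moves --steps "0.14 -0.26 0.46 0 0 0 0; 0.14 -0.26 0.46 0 0 0 0; 0.14 -0.26 0.46 0 0 0 0; 0.14 -0.26 0.46 0 0 0 0; 0.14 -0.26 0.46 0 0 0 0; 0.14 -0.26 0.46 0.1 0 0 0; 0.14 -0.26 0.46 0.2 0 0 0; 0.14 -0.26 0.46 0.3 0 0 0; 0.14 -0.15 0.3 0.2 0 0 0; 0.14 0 0 0 0 0 0"

```text
time: 24.3
ee_pos: [0.5674, 0.0489, 0.2762]
tcp_rot: [-179.9, -0.1, 83.6]
wrist_force: [-0.1, 0.1, -0.6]
grip_width: 0.0398
```

```bash
python3 -c "
from h import *
snap('wrist','w13')
plan2((0.5655,0.050,0.0785),(180,0,83.8))"
```

```text
now [0.5671 0.0493 0.2766] [-1.7991e+02 -1.2000e-01  8.3640e+01] t 24.35 w 0.0397 F [ 0.   0.3 -0.1]
d mm [  -1.6    0.7 -198.1] tool units total [ 6.000e-03 -5.300e-02  7.926e+00] rot units total [-0.011 -0.015 -0.019]
```

View pics/w13.png

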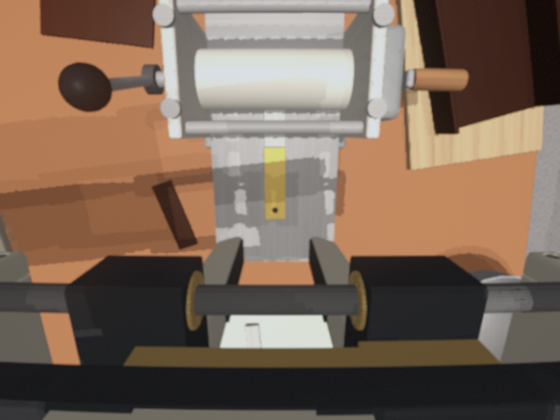

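```bash
python3 -c "
from h import *
c=load('w13')
for u,v in [(264.5,147.5),(285.5,147.5),(265.5,218.5),(285.5,218.5)]: print(pt(c,u,v,.089).round(4))"
```

```text
[0.5593 0.1034 0.089 ]
[0.5843 0.1006 0.089 ]
[0.55   0.0156 0.089 ]
[0.5752 0.0128 0.089 ]
```

>>> apply_moves --steps "0.14 0 0 0.5 0 0 -0.02; 0.14 0 0 0.9 0 0 0; 0.14 0 0 0.9 0 0 0; 0.14 0 0 0.9 0 0 0; 0.14 0 0 0.9 0 0 0; 0.14 0 0 0.9 0 0 0; 0.14 0 0 0.8 0 0 0; 0.14 0 0 0.4 0 0 0; 0.14 0 0 0.2 0 0 0; 0.14 0 0 0 0 0 0"

```text
time: 25.35
ee_pos: [0.5642, 0.0537, 0.1091]
tcp_rot: [179.9, -0.2, 84.2]
wrist_force: [-0.3, -0.8, 0.6]
grip_width: 0.0402
```

```bash
python3 -c "
from h import *
plan2((0.5665,0.050,0.0795),(180,0,83.8))"
```

```text
now [0.5642 0.0537 0.1091] [179.92  -0.2   84.16] t 25.35 w 0.0402 F [-0.3 -0.8  0.6]
d mm [  2.3  -3.7 -29.6] tool units total [-0.141  0.105  1.185] rot units total [ 0.01  -0.025  0.045]
```

>>> apply_moves --steps "0.14 -0.05 0.05 0.25 0 0 0.02; 0.14 -0.05 0.05 0.3 0 0 0.02; 0.14 -0.03 0 0.25 0 0 0; 0.14 0 0 0.2 0 0 0; 0.14 0 0 0.1 0 0 0; 0.14 0 0 0.02 0 0 0; 1 0 0 0 0 0 0; 1 0 0 0 0 0 0; 1 0 0 0 0 0 0; 1 0 0 0 0 0 0" --force 40

```text
time: 26.35
ee_pos: [0.5686, 0.0499, 0.0822]
tcp_rot: [179.7, -0.2, 83.8]
wrist_force: [-0.7, -0.2, 0.2]
grip_width: 0.0253
```

```bash
python3 m.py 14; python3 -c "
from h import *
plan2((0.5665,0.050,0.0795),(180,0,83.8))"
```

```text
s {'n': 708, 'y0': np.float64(4.39), 'gap_abs': np.float64(4.15), 'table': 73.37, 'ntb': 2326, 'sd': 1.75} gap_rel 5.78
w {'n': 20059, 'y0': np.float64(4.32), 'gap_abs': np.float64(5.5), 'table': 74.74, 'ntb': 14111, 'sd': 0.69} gap_rel 5.76
t 26.45 sheeter x 0.00447116570841451 y -0.12466321703298386 z 0.08218893085861961 phi -1.7478921351668733 F [-1.7  0.3 -0.6] [179.66  -0.21  83.83]
now [0.5687 0.0498 0.0822] [179.66  -0.21  83.83] t 26.45 w 0.0255 F [-1.7  0.3 -0.6]
d mm [-2.2  0.2 -2.7] tool units total [-0.003 -0.087  0.107] rot units total [ 0.042 -0.026  0.003]
```

>>> apply_moves --steps "0.14 0 0 0 0 0 0; 0.14 0 0 0 0 0 0; 0.14 0 0 0.07 0.02 0 0; 0.14 0 0 0.06 0.02 0 0; 0.14 0 0 0 0 0 0; 1 0 0 0 0 0 0; 1 0 0 0 0 0 0; 1 0 0 0 0 0 0; 1 0 0 0 0 0 0; 1 0 0 0 0 0 0" --force 45

```text
time: 27.45
ee_pos: [0.5695, 0.05, 0.0795]
tcp_rot: [179.9, -0.2, 83.8]
wrist_force: [-0.7, -0.1, 0.7]
grip_width: 0.0256
```

>>> apply_moves --steps "1 -0.1 0 0 0 0 0; 1 -0.1 0 0 0 0 0; 1 -0.1 0 0 0 0 0; 1 -0.1 0 0 0 0 0; 1 -0.1 0 0 0 0 0; 1 -0.1 0 0 0 0 0; 1 -0.1 0 0 0 0 0; 1 -0.1 0 0 0 0 0; 1 -0.1 0 0 0 0 0; 1 -0.1 0 0 0 0 0"

```text
time: 28.45
ee_pos: [0.5681, 0.0423, 0.0794]
tcp_rot: [179.8, -1.9, 84.0]
wrist_force: [1.3, 8.2, 0.2]
grip_width: 0.0252
```

```bash
python3 m.py 15; python3 -c "
from h import *
c=load('s15');crop('s15',290,460,160,320,4,'c15')"
```

```text
s {'n': 703, 'y0': np.float64(4.54), 'gap_abs': np.float64(4.0), 'table': 73.3, 'ntb': 2165, 'sd': 1.74} gap_rel 5.7
w {'n': 10338, 'y0': np.float64(4.77), 'gap_abs': np.float64(6.01), 'table': 74.75, 'ntb': 16411, 'sd': 0.68} gap_rel 6.26
t 28.55 sheeter x 0.004710248332210642 y -0.1323644188936367 z 0.07945430354398605 phi -1.7578031626584554 F [1.  7.7 0.6] [179.81  -1.86  84.04]
```

View pics/c15.png

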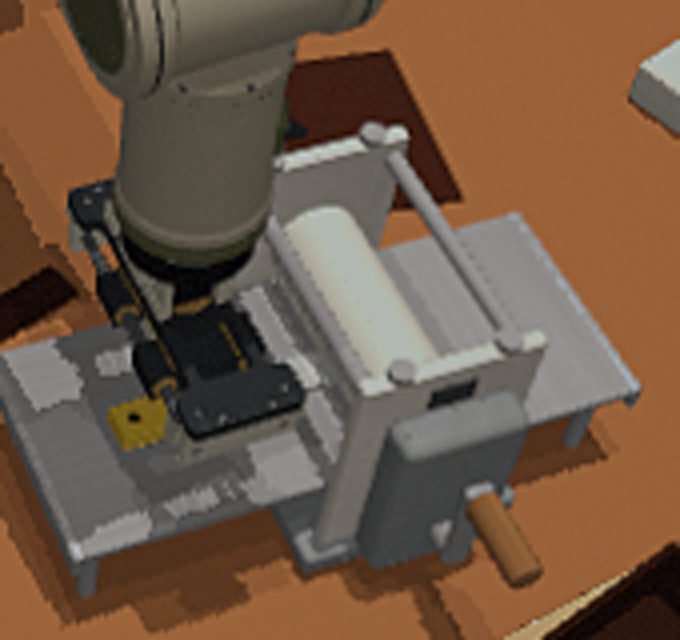

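>>> apply_moves --steps "1 -0.2 0 0 0 -0.06 0; 1 -0.2 0 0 0 -0.06 0; 1 -0.2 0 0 0 -0.06 0; 1 -0.2 0 0 0 -0.06 0; 1 -0.2 0 0 0 -0.06 0; 1 -0.2 0 0 0 -0.06 0; 1 -0.2 0 0 0 -0.06 0; 1 -0.2 0 0 0 -0.06 0; 1 -0.2 0 0 0 -0.06 0; 1 -0.2 0 0 0 -0.06 0"

```text
time: 29.55
ee_pos: [0.565, 0.0102, 0.08]
tcp_rot: [179.6, 1.3, 84.2]
wrist_force: [0.9, 7.1, 0.4]
grip_width: 0.0255
```

```bash
python3 m.py 16; python3 -c "
from h import *
plan2((0.5665,0.050,0.0795),(180,0,83.8))
c=load('s16');crop('s16',290,460,160,320,4,'c16')"
```

```text
s {'n': 698, 'y0': np.float64(4.29), 'gap_abs': np.float64(3.99), 'table': 73.25, 'ntb': 1719, 'sd': 1.72} gap_rel 5.74
w {'n': 0, 'y0': np.float64(0.0), 'gap_abs': np.float64(10.0), 'table': 74.83, 'ntb': 28073, 'sd': nan} gap_rel 10.17
t 29.65 sheeter x 0.00511797292431628 y -0.1649509605654556 z 0.08009917701811432 phi -1.7176590017807822 F [0.4 6.2 0.8] [179.62   1.35  84.19]
now [0.565  0.0097 0.0801] [179.62   1.35  84.19] t 29.65 w 0.0256 F [0.4 6.2 0.8]
d mm [ 1.5 40.3 -0.6] tool units total [ 1.609 -0.104 -0.015] rot units total [0.048 0.169 0.049]
  ret = _var(a, axis=axis, dtype=dtype, out=out, ddof=ddof,
  arrmean = um.true_divide(arrmean, div, out=arrmean,
  ret = ret.dtype.type(ret / rcount)
```

View pics/c16.png

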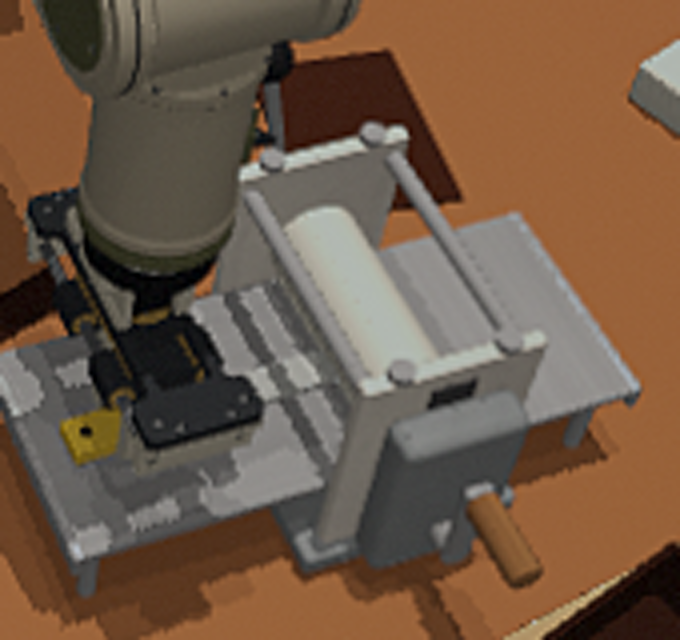

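>>> apply_moves --steps "1 -0.2 0 0 0 0.02 0; 1 -0.2 0 0 0 0.02 0; 1 -0.2 0 0 0 0.02 0; 1 -0.3 0 0 0 0.03 0; 1 -0.4 0 0 0 0.02 0; 1 -0.4 0 0 0 0 0; 1 -0.4 0 0 0 0 0; 1 -0.4 0 0 0 0 0; 1 -0.3 0 -0.05 0 0 0; 1 -0.1 0 -0.1 0 0 0"

```text
time: 30.65
ee_pos: [0.5566, -0.0682, 0.0841]
tcp_rot: [179.6, 0.3, 84.1]
wrist_force: [0.2, 0.7, -1.1]
grip_width: 0.0256
```

```bash
python3 m.py 17 2>/dev/null; python3 -c "
from h import *
plan2((0.5545,-0.3728,0.13),(180,0,76.3))
c=load('s17');crop('s17',250,460,140,320,3.8,'c17')"
```

```text
s {'n': 698, 'y0': np.float64(4.43), 'gap_abs': np.float64(3.4), 'table': 73.51, 'ntb': 2438, 'sd': 1.71} gap_rel 4.89
w {'n': 0, 'y0': np.float64(0.0), 'gap_abs': np.float64(10.0), 'table': 74.91, 'ntb': 43633, 'sd': nan} gap_rel 10.09
t 30.75 sheeter x 0.005525103737956744 y -0.242791133940934 z 0.08474555611976839 phi -1.6519814336098273 F [ 0.7  0.1 -1.4] [179.58   0.33  84.11]
now [ 0.5572 -0.0677  0.0847] [179.58   0.33  84.11] t 30.75 w 0.0257 F [ 0.7  0.1 -1.4]
d mm [  -2.7 -305.1   45.3] tool units total [-12.16    1.159  -1.732] rot units total [0.056 0.037 0.977]
```

View pics/c17.png

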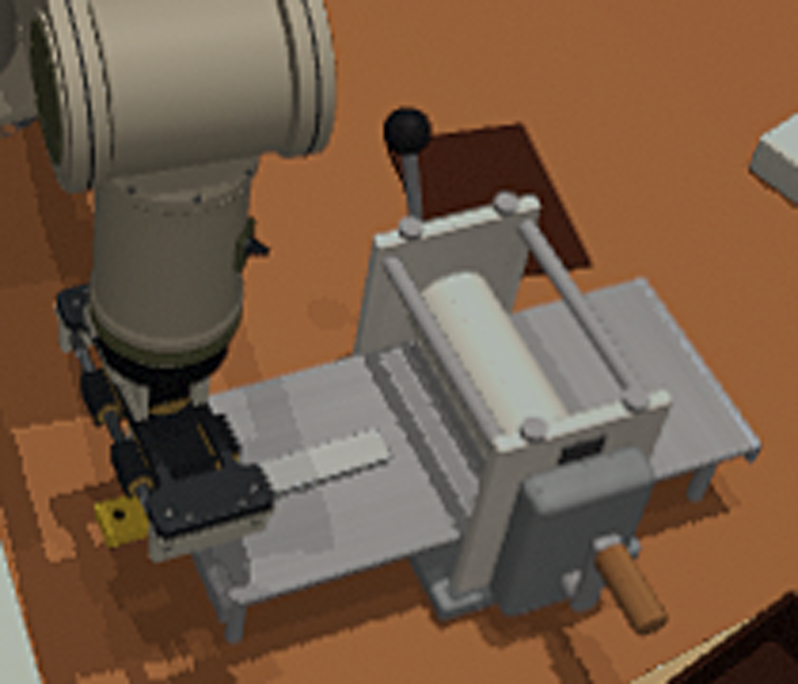

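View pics/w17.png

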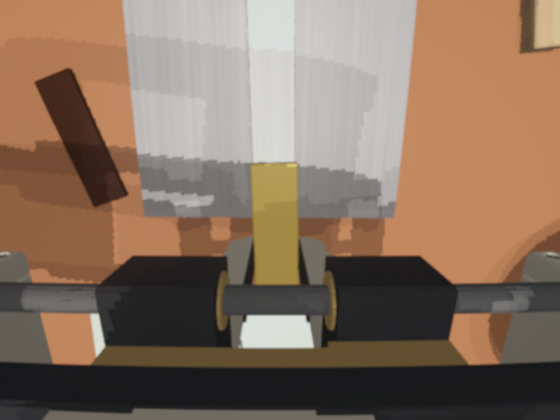

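>>> apply_moves --steps "1 -0.2 0 -0.3 0 0 0; 1 -0.5 0 -0.4 0 0 0; 1 -0.8 0 -0.4 0 0 0.05; 1 -0.9 0.05 -0.4 0.02 0 0.15; 1 -0.9 0.05 -0.2 0.02 0 0.15; 1 -0.9 0.05 0 0 0 0.15; 1 -0.9 0.08 0 0 0 0.15; 1 -0.9 0.1 0 0 0 0.1; 1 -0.9 0.1 0 0 0 0.1; 1 -0.9 0.1 0 0 0 0.05"

```text
time: 31.75
ee_pos: [0.541, -0.2718, 0.1403]
tcp_rot: [179.4, 0.5, 77.1]
wrist_force: [0.6, -0.7, -0.6]
grip_width: 0.0255
```

```bash
python3 -c "
from h import *
plan2((0.557,-0.376,0.05),(180,0,76.3))"
```

```text
now [ 0.541  -0.2718  0.1403] [179.41   0.47  77.12] t 31.75 w 0.0255 F [ 0.6 -0.7 -0.6]
d mm [  16.  -104.2  -90.3] tool units total [-3.892  1.517  3.661] rot units total [0.074 0.058 0.103]
```

>>> apply_moves --steps "1 -0.4 0.15 0 0.02 0.01 0.02; 1 -0.5 0.2 0 0.02 0.01 0.02; 1 -0.5 0.2 0 0.02 0.02 0.02; 1 -0.5 0.2 0 0.01 0.01 0.02; 1 -0.5 0.2 0.3 0 0 0.02; 1 -0.5 0.2 0.5 0 0 0; 1 -0.4 0.15 0.6 0 0 0; 1 -0.2 0.1 0.7 0 0 0; 1 0 0 0.6 0 0 0; 1 0 0 0.4 0 0 0"

```text
time: 32.75
ee_pos: [0.5582, -0.3743, 0.0632]
tcp_rot: [179.7, 0.1, 76.3]
wrist_force: [0.5, 0.6, -1.1]
grip_width: 0.0254
```

```bash
python3 -c "
from h import *
snap('wrist','w18')
plan2((0.557,-0.376,0.008),(180,0,76.3))
c=load('w18')
S=cloud(c)
"
```

```text
now [ 0.5573 -0.3734  0.0612] [1.7983e+02 8.0000e-02 7.6320e+01] t 32.8 w 0.0256 F [-1.1  1.  -1.9]
d mm [ -0.3  -2.6 -53.2] tool units total [-0.1    0.008  2.127] rot units total [0.021 0.01  0.003]
```

View pics/w18.png

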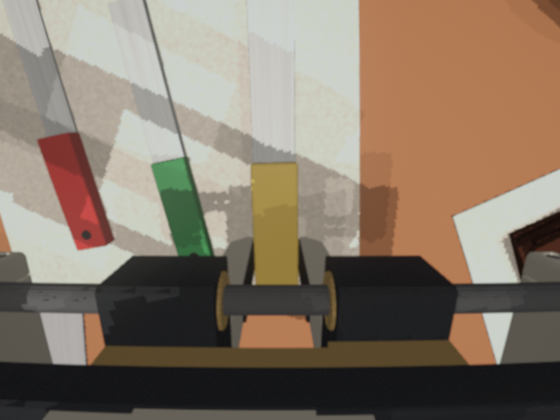

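>>> apply_moves --steps "1 -0.03 0 0.25 0 0 0; 1 -0.03 0 0.4 0 0 0; 1 -0.03 0 0.4 0 0 0; 1 0 0 0.35 0 0 0; 1 0 0 0.25 0 0 0; 1 0 0 0.15 0 0 0; 1 0 0 0.08 0 0 0; 1 0 0 0.03 0 0 0; 1 0 0 0 0 0 0; 1 0 0 0 0 0 0"

```text
time: 33.8
ee_pos: [0.5579, -0.3748, 0.0107]
tcp_rot: [179.7, 0.1, 76.4]
wrist_force: [-1.2, -0.2, -0.8]
grip_width: 0.0254
```

>>> apply_moves --steps "1 0 0 0.06 0 0 0; 1 0 0 0.06 0 0 0; 1 0 0 0.04 0 0 0; 1 0 0 0.03 0 0 0; 1 0 0 0 0 0 0; 1 0 0 0 0 0 0; 1 0 0 0 0 0 0; 1 0 0 0 0 0 0; 1 0 0 0 0 0 0; 1 0 0 0 0 0 0"

```text
time: 34.8
ee_pos: [0.5587, -0.3754, 0.0069]
tcp_rot: [179.6, 0.1, 76.4]
wrist_force: [1.3, -0.4, -1.2]
grip_width: 0.0253
```

>>> apply_moves --steps "1 0 0 0.04 0 0 0; 1 0 0 0.04 0 0 0; 1 0 0 0 0 0 0; 1 0 0 0 0 0 0; 0.14 0 0 0 0 0 0; 0.14 0 0 0 0 0 0; 0.14 0 0 0 0 0 0; 0.14 0 0 0 0 0 0; 0.14 0 0 -0.1 0 0 0; 0.14 0 0 -0.3 0 0 0"

```text
time: 35.8
ee_pos: [0.5581, -0.375, 0.0146]
tcp_rot: [179.7, 0.1, 76.4]
wrist_force: [-0.1, 0.3, -0.6]
grip_width: 0.0399
```

>>> apply_moves --steps "0.14 0 0 -0.5 0 0 0; 0.14 0 0 -0.8 0 0 0; 0.14 0 0 -1 0 0 0; 0.14 0 0 -1 0 0 0; 0.14 0 0 -1 0 0 0; 0.14 0 0 -1 0 0 0; 0.14 0 0 -1 0 0 0; 0.14 0 0 -1 0 0 0; 0.14 0 0 -0.5 0 0 0; 0.14 0 0 0 0 0 0"

```text
time: 36.8
ee_pos: [0.5582, -0.375, 0.2305]
tcp_rot: [179.2, 0.4, 76.4]
wrist_force: [-0.3, 0.9, 0.5]
grip_width: 0.0399
```

```bash
python3 m.py 19 2>/dev/null; python3 -c "
from h import *
snap('wrist','w20')
plan2((0.557,-0.376,0.2),(180,0,76.3))
snap('top','t20');print(roller(load('t20')))
"
```

```text
s {'n': 697, 'y0': np.float64(4.52), 'gap_abs': np.float64(3.42), 'table': 73.33, 'ntb': 2962, 'sd': 1.78} gap_rel 5.09
now [ 0.5569 -0.374   0.2261] [179.48   0.22  76.42] t 36.95 w 0.04 F [-0.5  1.1 -0.8]
d mm [  0.1  -2.  -26.1] tool units total [-0.071  0.012  1.043] rot units total [0.065 0.027 0.015]
{'n': 1016, 'y0': np.float64(4.76), 'gap_abs': np.float64(4.68), 'table': 74.64, 'ntb': 3689, 'sd': 2.36}
```

View pics/w20.png

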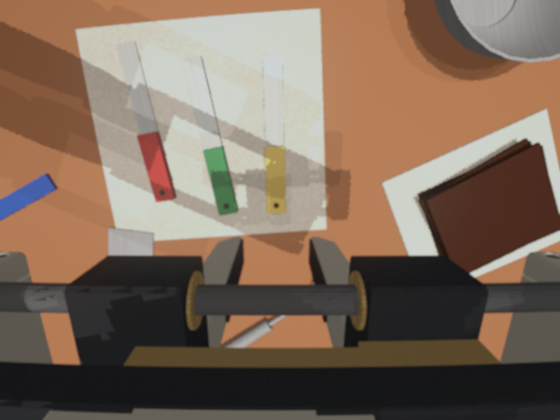

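View pics/s19.png

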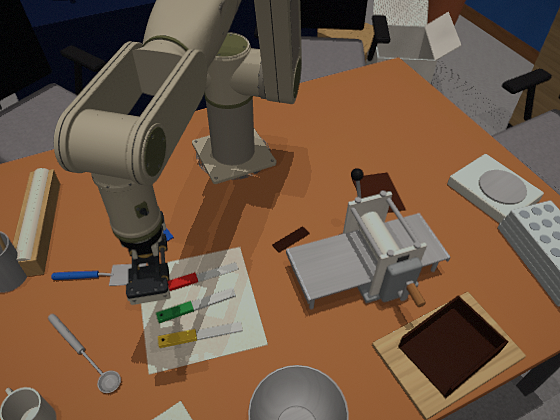

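```bash
python3 -c "
from h import *
c=load('w20')
def z(u0,u1,v0,v1): return np.median([pt(c,u,v)[2] for u in range(u0,u1) for v in range(v0,v1)]).round(4)
print('tip',z(267,280,60,70),'mid',z(267,280,128,140),'hfront',z(268,284,150,160),'hrear',z(268,284,190,200),'paper',z(295,310,60,100),z(295,310,185,215))
print('centre',pt(c,275,143,.01), 'tip',pt(c,273,56,.007),'rear',pt(c,276,213,.015))
print(bot.finish_job())
"
```

```text
tip 0.0068 mid 0.007 hfront 0.015 hrear 0.0146 paper 0.0007 0.0006
centre [ 0.57188234 -0.32014968  0.01      ] tip [ 0.59398136 -0.21845369  0.007     ] rear [ 0.55143801 -0.41028509  0.015     ]
the job is handed in; nothing more can be done
None
```

The job is done and handed in at about 37 s, with my last checks in range; `finish_job` gave no verdict.

- **Insert:** I slid the yellow feeler flat along the feed table. The top picture put its tip about 40–45 mm past the nip, and I let go of it there.
- **Set the gap:** I gripped the lever ball and eased it over in small steps. The roller stopped following the lever, so it was on the blade. I went about 0.7 mm further, for an estimated nip of 9 N, then released the lever.
- **Draw out:** I regripped the feeler and drew it out against 6–8 N of drag measured at the wrist, within the 4–18 N of a light nip. I laid it back on the baking paper next to its old place and lifted the gripper clear.

**Last checks**
- **Gap:** With the blade out, the scene camera put the roller 0.65 mm lower than when it rested on the 6 mm blade, so about 5.3–5.4 mm. Measured directly against the table, the two cameras read 5.0–5.1 mm, so they disagree slightly. All of these are inside 4.5–6.5 mm.
- **Feeler:** It lies flat: blade top at 7 mm at both ends, handle top at 15 mm, paper at 1 mm. Its middle is over the paper.
- **Other pieces:** The other two feelers, the panel and the offcut looked unmoved by eye, but I did not measure them.

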